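# Load the seal imaging bay, shut its door and scan

## Task

Put every seal case lying on the table into the imaging bay, each fully down and square in the pocket whose floor matches the colour of its wax disc, and stand the pewter weight that props the bay's door clear on the blue felt pad. When all the cases are in, push the door shut until it seats on its catch, and only then squeeze the scanner's orange trigger right in, hold it for a moment and let it go. Leave the glass dome, the red tin and the bronze matrix where they are.

Things in the scene. Friction and masses are not known exactly. Their poses are not given: they have to be found in the camera images.
- case_red: wooden seal case, a flat block 84 (x) x 52 (y) x 36 (z) mm, 0.2 kg, with a 40 mm red wax disc on top; may be absent. Origin: centre of its underside; x along its length. Starts lying flat on the table on the right. A half turn about z makes no difference.
- pocket_red (a point): centre of the floor of the pocket with the red floor, in the nest inside the imaging bay; axes as the bay's. Pocket 88 (x) x 56 (y) mm, 10 mm deep, floor 12 mm above the table, so a seated case stands 26 mm above the ribs round it. The four pockets form a 2 x 2 grid, spaced 104 mm in x and 94 mm in y; ribs between are flat at 22 mm above the table.
- case_green: wooden seal case, a flat block 84 (x) x 52 (y) x 36 (z) mm, 0.2 kg, with a 40 mm green wax disc on top; may be absent. Origin: centre of its underside; x along its length. Starts lying flat on the table on the right. A half turn about z makes no difference.
- pocket_green (a point): centre of the floor of the pocket with the green floor, in the nest inside the imaging bay; axes as the bay's. Pocket 88 (x) x 56 (y) mm, 10 mm deep, floor 12 mm above the table, so a seated case stands 26 mm above the ribs round it. The four pockets form a 2 x 2 grid, spaced 104 mm in x and 94 mm in y; ribs between are flat at 22 mm above the table.
- case_yellow: wooden seal case, a flat block 84 (x) x 52 (y) x 36 (z) mm, 0.2 kg, with a 40 mm yellow wax disc on top; may be absent. Origin: centre of its underside; x along its length. Starts lying flat on the table on the right. A half turn about z makes no difference.
- pocket_yellow (a point): centre of the floor of the pocket with the yellow floor, in the nest inside the imaging bay; axes as the bay's. Pocket 88 (x) x 56 (y) mm, 10 mm deep, floor 12 mm above the table, so a seated case stands 26 mm above the ribs round it. The four pockets form a 2 x 2 grid, spaced 104 mm in x and 94 mm in y; ribs between are flat at 22 mm above the table.
- case_blue: wooden seal case, a flat block 84 (x) x 52 (y) x 36 (z) mm, 0.2 kg, with a 40 mm blue wax disc on top; may be absent. Origin: centre of its underside; x along its length. Starts lying flat on the table on the right. A half turn about z makes no difference.
- pocket_blue (a point): centre of the floor of the pocket with the blue floor, in the nest inside the imaging bay; axes as the bay's. Pocket 88 (x) x 56 (y) mm, 10 mm deep, floor 12 mm above the table, so a seated case stands 26 mm above the ribs round it. The four pockets form a 2 x 2 grid, spaced 104 mm in x and 94 mm in y; ribs between are flat at 22 mm above the table.
- bay: imaging bay, an open-topped wooden tray 250 (x) x 260 (y) mm fixed to the table, walls up to 85 mm above the table at its far, near and left sides (outer faces 117 mm from the centre, 12 mm thick), a green door at its right (-y) side. Origin: centre of its underside, on the table; x away from the robot, y to the left at zero yaw.
- door (a joint): angle of the bay's green upright door (rad): 0 shut on its sprung roller catch, grows as it swings out to -y of the bay (to 1.5), its outer face then looking to the robot. Stays where left. The catch resists from 0.05 rad, snaps over at 0.025 rad, needs about 4 N at the free edge. Panel 215 mm long, 12 mm thick, 14 to 85 mm above the table; shut, its outer face is 128 mm to -y of the bay's centre.
- door_hinge (a point): point on the outer face of the door over its hinge axis (the axis is 12 mm behind the face), 50 mm above the table; it moves with the door: x along the door from hinge to free edge, y square to the door (-y is out of the outer face).
- door_push (a point): point on the outer face of the door, 165 mm from the hinge, 50 mm above the table, where it can be pushed; axes as door_hinge.
- weight: pewter weight used as doorstop: round base 60 mm across and 45 mm high with a knob 24 mm across from 45 to 80 mm, 0.6 kg. Origin: centre of its underside. Starts upright on the table inside the door's swing.
- pad: blue felt disc 84 mm across and 3 mm thick fixed to the table. Origin: centre of its underside.
- trigger (a joint): angle of the orange scanner trigger (rad): 0 released, 0.25 fully squeezed against its stop; sprung, about 2 N to start and 6 N for full squeeze at trigger_face; springs back when let go.
- trigger_face (a point): point on the outer face of the orange trigger, 33 mm from its hinge, 110 mm above the table; the place to squeeze. Squeezed, it moves about 8 mm in +y of the scanner.
- grip_mid (a point): centre of the scanner's grip, 110 mm above the table, level with trigger_face; x along the grip, y square to it. The scanner lies on its side on a fixed pedestal: grip a level bar 32 (y) x 30 (z) mm, free above and below, back 16 mm to +y; trigger on its -y side, outer face about 38 mm from grip_mid. The head begins 41 mm to +x; all below 135 mm.
- dome: glass dome 90 mm across, 115 mm high, a bystander. Origin: centre of its underside.
- tin: red wax seal tin 72 mm across, 45 mm high, a bystander. Origin: centre of its underside.
- matrix: bronze seal matrix 60 mm across, 70 mm high, a bystander. Origin: centre of its underside.
Mind the look-alikes: they are no part of the job. Of the things that look like the pad, take the one that is farthest from the robot's base at the start. Leave any black look-alike of the case_blue alone.

How it is judged:
By the outcome, as a careful person would: the job done as asked, in the order asked, and still so for the second after the job is handed in, with the robot touching nothing.
Of case_red, case_green, case_yellow, case_blue only 2 to 4 are there at a start; the rules pass over those that are not, and their reading is None.
At some moment in a run one of case_red, case_green, case_yellow, case_blue may be knocked a few centimetres aside while the robot is not near it.
It also fails if it takes over 210 s, if anything falls off the work surface, if the arm or the gripper's body presses on something with over 40 N, if the wrist force passes 120 N, or if a joint passes its speed limit or range.

## Robot

A 7-joint arm with a two-finger parallel gripper is mounted at the origin on the work surface. World frame = base frame: x ahead of the robot, y to its left, z up, the work surface at z = 0. Lengths are in mm, angles in rad, forces in N, time in s.
With the tool pointing down it reaches from about 400 to 875 mm from the base axis. Payload 4.4 kg.
Tool frame: the origin (TCP) lies on the centre line of the jaws, within the pads' length; the fingertips stand 14 mm ahead of it and the grasp point (between the pads) lies 5 mm behind it (tips_ahead is the distance from the TCP to the fingertips, in mm); z points along the fingers, y is the line along which they close (so a half turn about z gives the same grasp; the last joint's range is limited). The gripper opens to 85 mm and grips with 20 to 120 N. Pads are 22 mm wide; open, the fingers measure 114 mm over their backs; the gripper's body (76 mm by 85 mm) begins 54 mm behind the grasp point. The pads swing forward as they close: fully open they stand 13 mm farther back than shut.
Start: joints at [-1.293, 0.628, 0.038, 1.517, -0.027, 0.996, -0.02], TCP at [219.071, 611.985, 245.313] pointing down, gripper open.
Joint ranges: [-3.06, 3.06], [-0.37, 2.12], [-1.25, 1.32], [0.18, 2.47], [-1.1, 4.24], [0.23, 1.98], [-2.94, 2.94]. Speed limits (rad/s): [2.57, 2.57, 3.14, 3.14, 3.14, 3.14, 3.14].

## Interface

Orientations are given as [roll, pitch, yaw] about the fixed x, y, z axes, in that order (R = Rz(yaw) Ry(pitch) Rx(roll)).
In Python, from cell import * gives the robot as it stands.
- The arm moves only by the tool move_arm, never from a script. Its argument "rows" is text: rows parted by semicolons, each of 7 numbers parted by spaces: the shift along the tool's x, y, z scaled (see below), then the turn, a rotation vector about the tool's x, y, z scaled (see below), then the closure, from -1 (fully open) to 1 (shut). A call has 1 to 12 rows; each row is the pose to reach, as a shift and turn from the pose commanded when the call began, along the tool's axes at that moment; what a row does not reach only later rows make up. The controller multiplies each number of a shift by 0.3 m and each number of a turn by pi/2 rad. A row lasts 1/12 s, in which the tool goes at most 41.7 mm and 7.16 degrees, less where a joint would pass 70% of its speed; a pose out of reach is approached as far as the arm can. A call with a number of a shift or a turn outside -1 to 1 is refused whole. A call with a gripper value outside its range is refused whole. The fingers move at their own pace and stop on an object; the grip force is fixed at half the most. Time passes only in rows, so rows that repeat a pose let the fingers close. It gives the time, the measured TCP pose, the force, the opening and the grip force at its end, in the units of the state.
- read_state(): the state, without advancing time (a new reading comes with each control period).
- get_image(name): name is "scene" or "top" or "wrist"; returns a dict with "img" (480x640x3 uint8, red, green, blue), "vfov" (degrees; the focal length in pixels is half the picture's height over the tangent of half this angle, whatever the lens; pixels are square), "cx", "cy" (the principal point, pixels), "extrinsics" (4x4, takes a point from camera to world coordinates); the wrist camera has in their place "T_tool_cam" (4x4, takes a point from camera to tool coordinates, whose origin is the TCP and whose axes are the flange's). Camera axes: x right, y up, looking along -z (the intrinsics and any distortion apply to the point x, -y, -z); pixel columns grow to the right and rows downward; lengths in mm; the calibration is good to about 2 mm. A picture is of the moment at which its call begins: read the wrist's pose just before it. There is no depth.
- finish_job(): hands the job in; it is judged then, once.
The state is a dict: "clock": time; "qpos": joint angles; "qd": joint speeds; "tau": joint torques, N m; "eef_pos": TCP position; "tool_rot": TCP orientation; "force": force on the tool from outside, world axes, zero at the start; "torque": the same for the moment, N m; "width": finger opening in mm; "gripper_force": force on a finger pad.
Only numpy, scipy, OpenCV 4.12 (cv2) and the standard library are available. Lean on these libraries where they do the work, as an engineer would, in place of code of your own. Each camera call takes 0.05 s, during which the arm holds its last target. There are 200 camera calls.

## Working session

There is one attempt and no reset: what is moved stays moved. The work goes in short steps, Python scripts to look and compute and a tool call to move; the robot and the scene stay as the last step left them, time stands still between calls to the robot, and variables do not carry over. Pictures are saved under pics/ and viewed, at most 14 in all, crops included, and the job is handed in when it is done.

Besides the shell and the picture viewer there is one more tool, called after ">>>" in YAML: its name, and indented under it one key for each argument. move_arm: Moves the arm, as the interface text tells. Its arguments: {"type":"object","properties":{"rows":{"type":"string"}},"required":["rows"]}

```bash
mkdir -p pics; ls; python3 - <<'E'
from cell import *
import cv2
s=read_state();print(s)
for n in("scene","top"):
    d=get_image(n);cv2.imwrite(f"pics/{n}0.png",d["img"][:,:,::-1]);print(n,{k:v for k,v in d.items() if k!="img"})
d=get_image("wrist");print({k:v for k,v in d.items() if k!="img"})
E
```

```text
pics
{'clock': 0.0, 'qpos': array([-1.29280037,  0.62933537,  0.03844022,  1.5183949 , -0.02700981,
        0.99629781, -0.02001734]), 'qd': array([ 2.95215266e-04, -6.83228551e-04,  2.10465497e-03,  5.50664450e-05,
       -5.12591825e-05, -6.14762957e-04,  7.11106698e-04]), 'tau': array([-1.60312670e-04, -5.63386524e+01,  1.22636274e+00, -1.93441933e+01,
        1.10826746e-02,  1.04859477e-02,  7.75267296e-06]), 'eef_pos': array([218.85427943, 611.39773938, 244.38740308]), 'tool_rot': array([-3.13967516e+00,  1.61550149e-05,  2.79777483e+00]), 'force': array([0.33199447, 0.04467868, 0.1814859 ]), 'torque': array([-0.02603559,  0.00922054,  0.0585938 ]), 'gripper_force': 0.0, 'width': 85.15894306919762}
scene {'vfov': 44.93715562196149, 'cx': 321.4942620220904, 'cy': 238.99702106281694, 'extrinsics': array([[ 7.58178062e-01, -4.22035962e-01,  4.97042928e-01,
         1.10704822e+03],
       [ 6.51846828e-01,  4.71664188e-01, -5.93825400e-01,
        -7.26243389e+02],
       [ 1.61783250e-02,  7.74221247e-01,  6.32708244e-01,
         8.47386945e+02],
       [ 0.00000000e+00,  0.0000
[... 227 characters left out ...]
10e+02],
       [-9.99794441e-01, -1.37815828e-02, -1.48709115e-02,
        -8.17839235e+00],
       [-1.57493466e-02,  6.59910793e-02,  9.97695913e-01,
         1.33149519e+03],
       [ 0.00000000e+00,  0.00000000e+00,  0.00000000e+00,
         1.00000000e+00]])}
{'vfov': 60.626931030493466, 'cx': 320.6159283983611, 'cy': 238.6921135675901, 'T_tool_cam': array([[ 7.16723581e-05,  9.50474290e-01,  3.10803183e-01,
         7.80089594e+01],
       [ 9.99998610e-01,  4.49647412e-04, -1.60568035e-03,
         4.78992928e-02],
       [-1.66590973e-03,  3.10802866e-01, -9.50472937e-01,
        -1.29207379e+02],
       [ 0.00000000e+00,  0.00000000e+00,  0.00000000e+00,
         1.00000000e+00]])}
```

View pics/scene0.png

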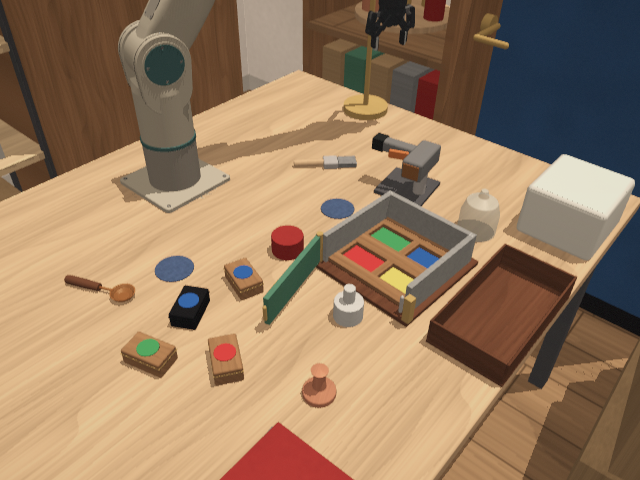

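View pics/top0.png

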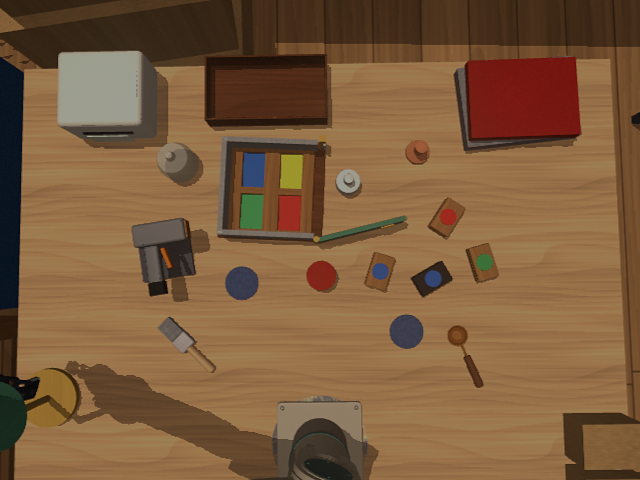

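The scene shows red, green and blue cases (no yellow), the black look-alike, the weight at top (348,181), and the door open at (360,230). There are two blue pads at top (242,283) and (406,331), and the scanner trigger is at (167,258). Next I'll measure.

```bash
cat > h.py <<'E'
from cell import *
import numpy as np, cv2
from scipy.spatial.transform import Rotation as R
def T_tool(s=None):
    s=s or read_state(); T=np.eye(4); T[:3,:3]=R.from_euler('xyz',s["tool_rot"]).as_matrix(); T[:3,3]=s["eef_pos"]; return T
def cam(n):
    s=read_state(); d=get_image(n)
    E=d["extrinsics"] if n!="wrist" else T_tool(s)@d["T_tool_cam"]
    f=240/np.tan(np.radians(d["vfov"]/2)); return d["img"],(E,f,d["cx"],d["cy"])
def ray(c,uv,z):
    E,f,cx,cy=c; uv=np.atleast_2d(uv).astype(float)
    v=np.c_[(uv[:,0]-cx)/f,-(uv[:,1]-cy)/f,-np.ones(len(uv))]@E[:3,:3].T
    return E[:3,3]+v*((z-E[2,3])/v[:,2])[:,None]
def proj(c,P):
    E,f,cx,cy=c; p=(np.atleast_2d(P)-E[:3,3])@E[:3,:3]
    return np.c_[cx-f*p[:,0]/p[:,2],cy+f*p[:,1]/p[:,2]]
def tocmd(P,rpy):
    "shift/turn numbers from the measured pose to target"
    s=read_state(); T=T_tool(s); d=T[:3,:3].T@(np.array(P)-T[:3,3])/300
    r=R.from_matrix(T[:3,:3].T@R.from_euler('xyz',rpy).as_matrix()).as_rotvec()/(np.pi/2)
    return np.round(d,3),np.round(r,3)
def colour(img,lo,hi,minA=60):
    h=cv2.cvtColor(img,cv2.COLOR_RGB2HSV); m=cv2.inRange(h,np.array(lo),np.array(hi))
    n,l,st,ce=cv2.connectedComponentsWithStats(m); return [(ce[i].round(1),st[i].tolist()) for i in range(1,n) if st[i,4]>=minA],m
E
python3 - <<'E'
from h import *
i,c=cam("top")
for nm,uv,z in [("red",(448,217),36),("green",(484,262),36),("blue",(380,271),36),("black",(433,278.5),36),("weight",(348,181),80),("padL",(242,283),3),("padR",(406.5,331),3),("tin",(321.5,276),45),("matrix",(418,152),70),("dome",(170,157),115),("hinge",(317,238),85),("dooredge",(405,217.5),85),("bayTL",(220,138),85),("bayTRpost",(323,146),85),("bayBL",(219,237),85),("trig",(167,258),120),("yellowfloor",(291,171.5),12),("bluef",(254.5,170),12),("greenf",(252,212),12),("redf",(290,213),12)]:
    print(nm,ray(c,uv,z)[0].round(0))
def up(x,y,w,h,k,n): cv2.imwrite(n,cv2.resize(i[y:y+h,x:x+w],None,fx=k,fy=k,interpolation=cv2.INTER_CUBIC)[:,:,::-1])
up(340,150,160,150,5,"pics/t_r.png") if 0 else up(350,190,150,112,5,"pics/t_r.png")
up(120,125,210,160,3.75,"pics/t_l.png")
E
```

```text
red [ 546. -320.   36.]
green [ 436. -403.   36.]
blue [ 418. -153.   36.]
black [ 398. -280.   36.]
weight [631. -77.  80.]
padL [392. 187.   3.]
padR [ 270. -218.    3.]
tin [407. -11.  45.]
matrix [ 700. -245.   70.]
dome [687. 336. 115.]
hinge [497.  -2.  85.]
dooredge [ 542. -208.   85.]
bayTL [738. 226.  85.]
bayTRpost [714. -19.  85.]
bayBL [502. 228.  85.]
trig [453. 340. 120.]
yellowfloor [669.  61.  12.]
bluef [674. 153.  12.]
greenf [568. 160.  12.]
redf [564.  65.  12.]
```

View pics/t_r.png

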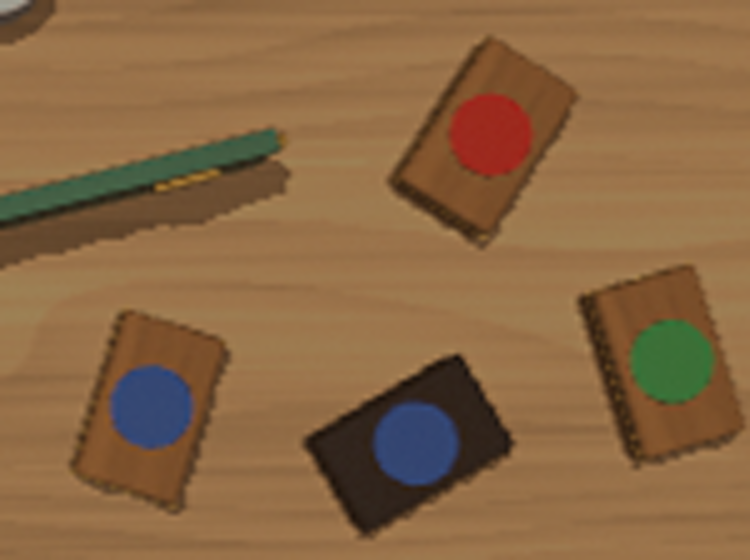

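View pics/t_l.png

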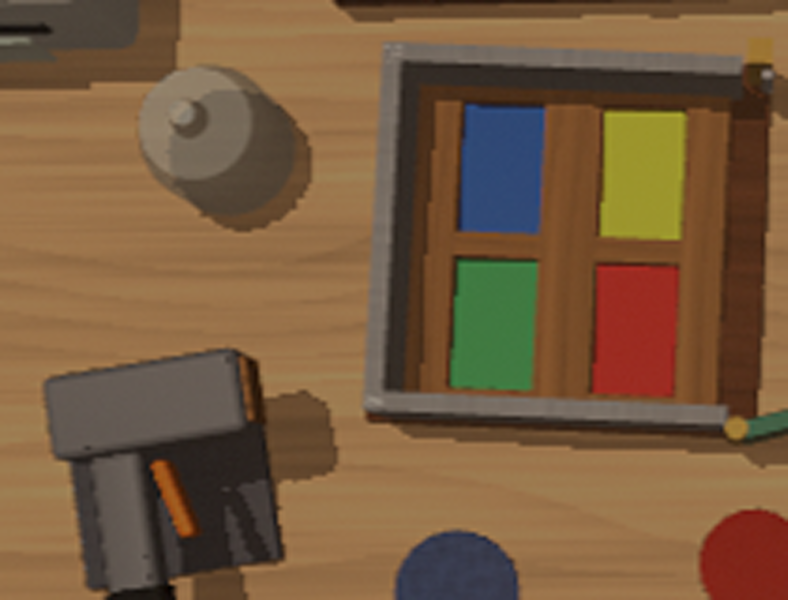

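```bash
cat >> h.py <<'E'
def plan(*wps):
    s=read_state(); print("t",round(s["clock"],1),"at",s["eef_pos"].round(1),"yaw %.3f"%s["tool_rot"][2],"w %.1f"%s["width"],"F",s["force"].round(1))
    for x,y,z,yaw in wps:
        d,r=tocmd((x,y,z),(np.pi,0,yaw)); n=int(np.ceil(max(np.linalg.norm(d)*300/41.7,np.linalg.norm(r)*90/7.16)))
        print((x,y,z,yaw),*d,*r,"rows",n)
E
python3 - <<'E'
from h import *
plan((425,270,250,1.5),(500,150,250,1.5))
i,c=cam("top")
# discs
for nm,lo,hi in[("red",(0,150,100),(8,255,255)),("green",(50,90,60),(75,255,255)),("blue",(105,120,80),(120,255,255)),("yellow",(25,120,100),(33,255,255))]:
    L,_=colour(i,lo,hi)
    for ce,st in L: print(nm,st,"z12",ray(c,ce,12)[0,:2].round(1),"z36",ray(c,ce,37)[0,:2].round(1))
E
```

```text
t 0.2 at [218.9 611.7 244.8] yaw 2.798 w 85.7 F [-0.4 -1.1 -0. ]
(425, 270, 250, 1.5) -1.031 -0.841 -0.017 -0.001 0.0 0.826 rows 11
(500, 150, 250, 1.5) -1.401 -1.133 -0.016 -0.001 0.0 0.826 rows 13
red [468, 57, 113, 81, 8396] z12 [ 848.2 -523.1] z36 [ 840.  -513.3]
red [278, 196, 23, 35, 750] z12 [565.2  67. ] z36 [562.4  65.6]
red [440, 209, 17, 16, 218] z12 [ 550.1 -325.1] z36 [ 547.5 -319.1]
red [307, 261, 29, 30, 686] z12 [409.   -9.6] z36 [409.1  -9.6]
green [240, 194, 23, 35, 718] z12 [570.6 161.9] z36 [567.7 158.7]
green [477, 254, 15, 16, 195] z12 [ 437.3 -410.4] z36 [ 436.9 -402.8]
blue [243, 153, 22, 34, 685] z12 [674.7 156.1] z36 [669.8 153. ]
blue [373, 264, 15, 15, 186] z12 [ 418.  -154.7] z36 [ 417.9 -151.9]
blue [425, 271, 16, 16, 208] z12 [ 398.  -283.5] z36 [ 398.3 -278.2]
yellow [280, 155, 23, 34, 721] z12 [669.2  61.5] z36 [664.3  60.2]
```

>>> move_arm:
  rows: "-0.97 -0.79 -0.016 0 0 0.83 -1;-0.97 -0.79 -0.016 0 0 0.83 -1;-0.97 -0.79 -0.016 0 0 0.83 -1;-0.97 -0.79 -0.016 0 0 0.83 -1;-0.97 -0.79 -0.016 0 0 0.83 -1;-0.97 -0.79 -0.016 0 0 0.83 -1;-0.97 -0.79 -0.016 0 0 0.83 -1;-0.97 -0.79 -0.016 0 0 0.83 -1;-0.97 -0.79 -0.016 0 0 0.83 -1;-0.97 -0.79 -0.016 0 0 0.83 -1;-0.97 -0.79 -0.016 0 0 0.83 -1;-0.97 -0.79 -0.016 0 0 0.83 -1"

```text
clock: 1.25
eef_pos: [413.6, 290.0, 250.2]
tool_rot: [3.141, 0.0, 1.491]
force: [0.2, 0.0, -0.6]
width: 85.5
gripper_force: 0.0
```

```bash
python3 - <<'E'
from h import *
plan((600,-30,230,0.06),(570,-77,200,0.06))
E
```

```text
t 1.2 at [413.6 290.  250.2] yaw 1.491 w 85.5 F [ 0.2  0.  -0.6]
(600, -30, 230, 0.06) -1.013 0.705 0.067 0.0 -0.0 0.911 rows 12
(570, -77, 200, 0.06) -1.178 0.617 0.167 0.0 -0.0 0.911 rows 12
```

>>> move_arm:
  rows: "-1 0.7 0.07 0 0 0.92 -1;-1 0.7 0.07 0 0 0.92 -1;-1 0.7 0.07 0 0 0.92 -1;-1 0.7 0.07 0 0 0.92 -1;-1 0.7 0.07 0 0 0.92 -1;-1 0.7 0.07 0 0 0.92 -1;-1 0.7 0.07 0 0 0.92 -1;-1 0.7 0.07 0 0 0.92 -1;-1 0.7 0.07 0 0 0.92 -1;-1 0.7 0.07 0 0 0.92 -1;-1 0.7 0.07 0 0 0.92 -1;-1 0.7 0.07 0 0 0.92 -1"

```text
clock: 2.25
eef_pos: [599.6, -24.5, 228.4]
tool_rot: [-3.141, 0.001, 0.045]
force: [-0.9, -0.0, 0.7]
width: 85.2
gripper_force: 0.0
```

```bash
python3 - <<'E'
from h import *
plan((631,-77,170,0.05))
i,c=cam("wrist"); cv2.imwrite("pics/w1.png",i[:,:,::-1])
print(proj(c,[(631,-77,80),(631,-77,0)]), proj(c,T_tool()[:3,3]))
E
```

```text
t 2.2 at [599.6 -24.5 228.4] yaw 0.045 w 85.2 F [-0.9 -0.   0.7]
(631, -77, 170, 0.05) 0.097 0.179 0.195 -0.0 0.001 -0.003 rows 3
[[399.28177994 185.34558106]
 [382.60166294 168.17400074]] [[317.8109001  341.76039084]]
```

View pics/w1.png

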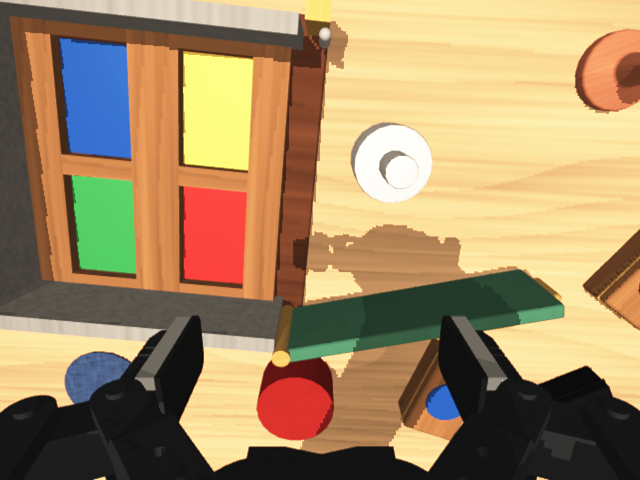

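The wrist view shows the weight's knob at (402,169) with its base rim around (393,163). All four pocket floors are clearly visible.

```bash
python3 - <<'E'
from h import *
i,c=cam("wrist")
print("knob",ray(c,(402,170),80)[0],"base",ray(c,(393,163),45)[0])
for nm,lo,hi in[("red",(0,150,100),(8,255,255)),("green",(50,90,60),(75,255,255)),("blue",(105,120,80),(120,255,255)),("yellow",(25,150,150),(33,255,255))]:
    L,m=colour(i,lo,hi,1500)
    for ce,st in L: print(nm,ce,st,"z12",ray(c,ce,12)[0,:2].round(1))
plan((636,-78,150,0.05),(636,-78,63,.05))
E
```

```text
knob [641.35351091 -77.10737414  80.        ] base [641.3471048  -76.86210087  45.        ]
red [214.4 234.3] [184, 186, 64, 98, 5757] z12 [567.9  68.4]
red [295.3 408. ] [257, 377, 78, 63, 3858] z12 [385.   -7.7]
green [104.7 223.6] [72, 176, 65, 97, 5412] z12 [573.4 164. ]
green [517.6 300.7] [469, 270, 96, 61, 3121] z12 [ 515.8 -211.2]
green [343.7 330.4] [289, 297, 152, 65, 4830] z12 [477.1 -51.5]
blue [96.4 96.8] [60, 38, 72, 120, 7292] z12 [678.7 158.2]
t 2.4 at [599.5 -23.7 228.4] yaw 0.052 w 85.4 F [ 0.2  0.2 -0.9]
(636, -78, 150, 0.05) 0.113 0.187 0.261 0.0 0.001 0.001 rows 3
(636, -78, 63, 0.05) 0.113 0.187 0.551 0.0 0.001 0.001 rows 5
```

>>> move_arm:
  rows: "0.126 0.184 0.26 0 0 0 -1;0.126 0.184 0.26 0 0 0 -1;0.126 0.184 0.26 0 0 0 -1;0.126 0.184 0.4 0 0 0 -1;0.126 0.184 0.5 0 0 0 -1;0.126 0.184 0.55 0 0 0 -1;0.126 0.184 0.55 0 0 0 -1;0.126 0.184 0.55 0 0 0 0.9;0.126 0.184 0.55 0 0 0 0.9;0.126 0.184 0.55 0 0 0 0.9;0.126 0.184 0.55 0 0 0 0.9;0.126 0.184 0.55 0 0 0 0.9"

```text
clock: 3.35
eef_pos: [640.8, -77.7, 65.5]
tool_rot: [3.141, -0.002, 0.049]
force: [-0.5, 0.4, 0.5]
width: 25.6
gripper_force: 0.0
```

```bash
python3 - <<'E'
from h import *
plan((640,-77,200,0.05),(395,190,210,0.05))
i,c=cam("wrist"); cv2.imwrite("pics/w2.png",i[:,:,::-1])
E
```

```text
t 3.4 at [640.8 -77.7  65.5] yaw 0.049 w 25.6 F [-0.5  0.4  0.5]
(640, -77, 200, 0.05) -0.002 -0.002 -0.448 0.0 -0.001 -0.0 rows 4
(395, 190, 210, 0.05) -0.773 -0.932 -0.483 0.0 -0.001 -0.0 rows 10
```

>>> move_arm:
  rows: "0 0 0 0 0 0 0.9;0 0 0 0 0 0 0.9;0 0 -0.13 0 0 0 0.9;0 0 -0.26 0 0 0 0.9;0 0 -0.4 0 0 0 0.9;-0.2 -0.25 -0.45 0 0 0 0.9;-0.3 -0.36 -0.45 0 0 0 0.9;-0.4 -0.46 -0.45 0 0 0 0.9;-0.5 -0.56 -0.45 0 0 0 0.9;-0.5 -0.56 -0.45 0 0 0 0.9"

```text
clock: 4.23
eef_pos: [492.4, 71.8, 198.4]
tool_rot: [-3.141, 0.001, 0.049]
force: [0.4, 1.7, -4.6]
width: 22.2
gripper_force: 60.7
```

```bash
python3 - <<'E'
from h import *
i,c=cam("wrist"); cv2.imwrite("pics/w2.png",i[:,:,::-1])
L,m=colour(i,(100,60,40),(125,255,255),1500)
for ce,st in L: print(ce,st,ray(c,ce,3)[0,:2].round(1))
plan((396,188,130,0.05),(396,188,70,0.05))
E
```

```text
[183.3 309.2] [137, 268, 94, 84, 6096] [396.5 188.3]
[596.7 322. ] [571, 300, 52, 45, 1775] [ 402.2 -178.3]
[608.2 432. ] [565, 406, 75, 61, 2995] [ 282.7 -220.8]
t 4.3 at [483.4  80.5 196.8] yaw 0.057 w 22.3 F [-10.5   8.6  -6.8]
(396, 188, 130, 0.05) -0.267 -0.372 0.23 -0.006 0.01 0.005 rows 4
(396, 188, 70, 0.05) -0.264 -0.37 0.43 -0.006 0.01 0.005 rows 5
```

View pics/w2.png

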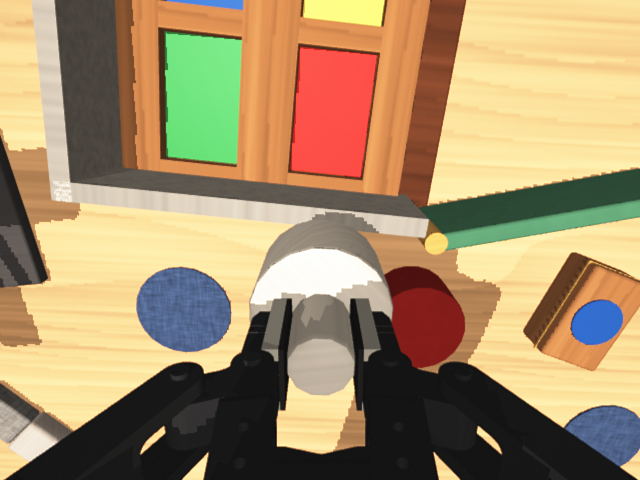

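>>> move_arm:
  rows: "-0.267 -0.37 0.1 0 0 0 0.9;-0.267 -0.37 0.1 0 0 0 0.9;-0.267 -0.37 0.2 0 0 0 0.9;-0.267 -0.37 0.3 0 0 0 0.9;-0.267 -0.37 0.34 0 0 0 0.9;-0.267 -0.37 0.37 0 0 0 0.9;-0.267 -0.37 0.37 0 0 0 0.9;-0.267 -0.37 0.37 0 0 0 0.9"

```text
clock: 4.95
eef_pos: [409.5, 177.0, 87.5]
tool_rot: [3.141, 0.0, 0.048]
force: [0.6, -0.0, -4.6]
width: 21.9
gripper_force: 61.0
```

```bash
python3 - <<'E'
from h import *
plan((396.5,188.3,80,0.05),(396.5,188.3,69,0.05),(396.5,188.3,150,0.05))
E
```

```text
t 5.0 at [409.5 177.   87.5] yaw 0.048 w 21.9 F [ 0.6 -0.  -4.6]
(396.5, 188.3, 80, 0.05) -0.042 -0.04 0.025 0.0 0.0 -0.001 rows 1
(396.5, 188.3, 69, 0.05) -0.042 -0.04 0.062 0.0 0.0 -0.001 rows 1
(396.5, 188.3, 150, 0.05) -0.042 -0.04 -0.208 0.0 0.0 -0.001 rows 2
```

>>> move_arm:
  rows: "-0.042 -0.04 0 0 0 0 0.9;-0.042 -0.04 0 0 0 0 0.9;-0.042 -0.04 0.02 0 0 0 0.9;-0.042 -0.04 0.03 0 0 0 0.9;-0.042 -0.04 0.04 0 0 0 0.9;-0.042 -0.04 0.04 0 0 0 0.9"

```text
clock: 5.45
eef_pos: [396.6, 188.3, 75.3]
tool_rot: [3.141, -0.0, 0.048]
force: [-0.6, 0.7, -5.3]
width: 22.5
gripper_force: 61.1
```

```bash
python3 - <<'E'
from h import *
plan((396.5,188.3,69,0.05),(396.5,188.3,150,0.05))
E
```

```text
t 5.5 at [396.6 188.3  75.3] yaw 0.048 w 22.5 F [-0.6  0.7 -5.3]
(396.5, 188.3, 69, 0.05) -0.0 -0.0 0.021 0.0 -0.0 -0.001 rows 1
(396.5, 188.3, 150, 0.05) -0.0 -0.0 -0.249 0.0 -0.0 -0.001 rows 2
```

>>> move_arm:
  rows: "0 0 0.012 0 0 0 0.9;0 0 0.02 0 0 0 0.9;0 0 0.022 0 0 0 0.9;0 0 0.022 0 0 0 0.9;0 0 0.022 0 0 0 -0.2;0 0 0.022 0 0 0 -0.2;0 0 0.022 0 0 0 -0.2;0 0 -0.1 0 0 0 -0.2;0 0 -0.3 0 0 0 -0.2;0 0 -0.4 0 0 0 -0.2;0 0 -0.4 0 0 0 -0.2"

```text
clock: 6.37
eef_pos: [399.2, 189.0, 200.6]
tool_rot: [-3.138, -0.008, 0.048]
force: [0.7, 0.5, 1.1]
width: 51.0
gripper_force: 0.0
```

```bash
python3 - <<'E'
from h import *
plan((419,-153,190,-0.3),(419,-153,190,0.048))
i,c=cam("top");cv2.imwrite("pics/t2.png",i[:,:,::-1])
for nm,lo,hi in[("red",(0,150,100),(8,255,255)),("green",(50,90,60),(75,255,255)),("blue",(105,120,80),(120,255,255))]:
    for ce,st in colour(i,lo,hi)[0]:
        if st[4]<300: print(nm,ray(c,ce,37)[0,:2].round(1))
E
```

```text
t 6.4 at [399.2 189.  200.6] yaw 0.048 w 51.0 F [0.7 0.5 1.1]
(419, -153, 190, -0.3) 0.011 1.142 0.032 -0.003 -0.005 0.222 rows 9
(419, -153, 190, 0.048) 0.011 1.142 0.032 -0.002 -0.005 0.0 rows 9
red [ 547.5 -319.1]
green [ 436.9 -402.8]
blue [ 417.9 -152.2]
blue [ 398.5 -278.5]
```

>>> move_arm:
  rows: "0.15 0.2 0 0 0 0 -1;0.15 0.5 0 0 0 0.1 -1;0.15 0.7 0 0 0 0.22 -1;0.15 1 0 0 0 0.22 -1;0.1 1 0 0 0 0.22 -1;0.05 1 0 0 0 0.22 -1;0.03 1 0 0 0 0.22 -1;0.03 1 0 0 0 0.22 -1;0.03 1 0 0 0 0.22 -1;0.03 1 0 0 0 0.22 -1"

```text
clock: 7.25
eef_pos: [419.0, -111.3, 195.0]
tool_rot: [-3.141, 0.001, -0.3]
force: [-1.0, 0.3, 0.0]
width: 85.7
gripper_force: 0.0
```

```bash
cat >> h.py <<'E'
def wcase(name,save=None,near=None):
    "disc of a case in the wrist picture -> world, and yaw from the case's top outline (edges via dark gaps)"
    i,c=cam("wrist")
    if save: cv2.imwrite(save,i[:,:,::-1])
    lim={"red":((0,150,100),(8,255,255)),"green":((50,90,60),(75,255,255)),"blue":((105,120,80),(120,255,255))}[name]
    for ce,st in colour(i,*lim,300)[0]: print(name,ce,st,"z37",ray(c,ce,37)[0,:2].round(1),"z12",ray(c,ce,12)[0,:2].round(1))
    return i,c
E
python3 - <<'E'
from h import *
plan((419,-153,190,-0.3))
wcase("blue","pics/w3.png")
E
```

```text
t 7.2 at [ 419.  -111.3  195. ] yaw -0.300 w 85.7 F [-1.   0.3  0. ]
(419, -153, 190, -0.3) 0.041 0.133 0.017 -0.0 0.001 -0.0 rows 2
blue [557.  178.2] [528, 150, 59, 58, 2635] z37 [ 400.9 -278.7] z12 [ 392.6 -291.2]
blue [374.9 204.9] [348, 178, 55, 54, 2334] z37 [ 420.1 -151.8] z12 [ 413.4 -153.3]
```

View pics/w3.png

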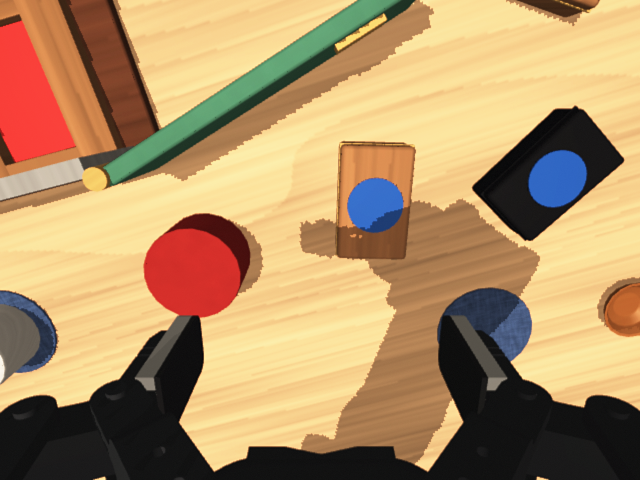

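The blue case is seen at disc (375,205), with top-face corners near (341,146), (413,148), (405,259) and (337,257). The weight stands on the pad at far left.

```bash
python3 - <<'E'
from h import *
i,c=cam("wrist")
P=ray(c,[(341,146),(413,148),(405,259),(337,257)],36)[:,:2]
a=P[0]-P[3];b=P[1]-P[2]; print(P.round(1),P.mean(0),np.hypot(*a),np.hypot(*b),np.arctan2(a[1],a[0]),np.arctan2(b[1],b[0]),np.hypot(*(P[0]-P[1])))
plan((420,-152,100,-0.28),(420,-152,22,-0.28))
E
```

```text
[[ 467.3 -138.8]
 [ 451.5 -185.8]
 [ 373.5 -161.5]
 [ 389.9 -113.2]] [ 420.532979  -149.8205344] 81.46805597324233 81.66711966588375 -0.3189039212987857 -0.30109790771431244 49.57154153381371
t 7.3 at [ 419.6 -109.3  194.9] yaw -0.296 w 85.6 F [ 0.4  0.4 -0.6]
(420, -152, 100, -0.28) 0.043 0.136 0.316 -0.001 0.001 -0.01 rows 3
(420, -152, 22, -0.28) 0.043 0.136 0.576 -0.001 0.001 -0.01 rows 5
```

>>> move_arm:
  rows: "0.044 0.134 0.1 0 0 0.009 -1;0.044 0.134 0.25 0 0 0.009 -1;0.044 0.134 0.4 0 0 0.009 -1;0.044 0.134 0.5 0 0 0.009 -1;0.044 0.134 0.56 0 0 0.009 -1;0.044 0.134 0.565 0 0 0.009 -1;0.044 0.134 0.565 0 0 0.009 -1;0.044 0.134 0.565 0 0 0.009 -1"

```text
clock: 8.02
eef_pos: [421.3, -152.5, 26.8]
tool_rot: [3.141, -0.001, -0.31]
force: [0.5, -0.0, 0.9]
width: 85.2
gripper_force: 0.0
```

```bash
python3 - <<'E'
from h import *
plan((420.2,-151.5,26,-0.31))
E
```

```text
t 8.0 at [ 421.3 -152.5   26.8] yaw -0.310 w 85.2 F [ 0.5 -0.   0.9]
(420.2, -151.5, 26, -0.31) -0.005 -0.002 0.003 0.0 -0.001 0.0 rows 1
```

>>> move_arm:
  rows: "-0.004 0 0 0 0 0 0.6;-0.004 0 0 0 0 0 0.6;-0.004 0 0 0 0 0 0.6;-0.004 0 0 0 0 0 0.6;-0.004 0 0 0 0 0 0.6;-0.004 0 -0.1 0 0 0 0.6;-0.004 0 -0.2 0 0 0 0.6;-0.004 0 -0.33 0 0 0 0.6;-0.004 0 -0.45 0 0 0 0.6;-0.004 0 -0.45 0 0 0 0.6;-0.004 0 -0.45 0 0 0 0.6"

```text
clock: 8.93
eef_pos: [420.8, -152.1, 162.9]
tool_rot: [-3.141, -0.004, -0.309]
force: [-0.2, -0.1, -2.2]
width: 50.7
gripper_force: 64.8
```

```bash
python3 - <<'E'
from h import *
i,c=wcase("blue","pics/w4.png")
T=T_tool();
# disc in tool coords assuming its height 37-26.5 above TCP
for ce,st in colour(i,(105,120,80),(120,255,255),300)[0]: print(ce,T[:3,:3].T@(ray(c,ce,T[2,3]+10.3)[0]-T[:3,3]))
plan((680,157,160,-0.057),(560,60,180,-.057))
E
```

```text
blue [520.4 207.6] [488, 177, 65, 63, 3117] z37 [ 400.9 -278.8] z12 [ 391.4 -288.8]
blue [320.5 357.9] [262, 307, 118, 103, 9508] z37 [ 333.8 -123.7] z12 [ 317.8 -118.5]
[520.4 207.6] [ 52.88002383  60.15619594 -10.29779715]
[320.5 357.9] [  0.43061989   0.02552254 -10.29951754]
t 9.0 at [ 419.8 -151.5  161.6] yaw -0.309 w 50.6 F [ 0.1  0.2 -1.8]
(680, 157, 160, -0.057) 0.513 -1.244 0.007 -0.001 -0.001 -0.161 rows 10
(560, 60, 180, -0.057) 0.23 -0.814 -0.06 -0.001 -0.001 -0.161 rows 7
```

View pics/w4.png

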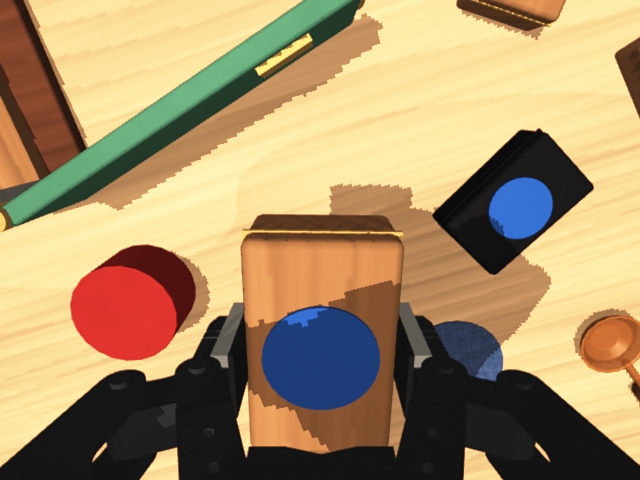

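The blue case is held square, with its disc at (320,358), 0.4 mm from the TCP along x. I'll carry it towards the bay.

>>> move_arm:
  rows: "0.1 -0.2 -0.09 0 0 0 0.6;0.2 -0.5 -0.09 0 0 -0.08 0.6;0.3 -0.8 -0.09 0 0 -0.161 0.6;0.33 -1 -0.09 0 0 -0.161 0.6;0.33 -1 -0.09 0 0 -0.161 0.6;0.33 -1 -0.09 0 0 -0.161 0.6;0.33 -1 -0.09 0 0 -0.161 0.6;0.33 -1 -0.09 0 0 -0.161 0.6;0.33 -1 -0.09 0 0 -0.161 0.6;0.33 -1 -0.09 0 0 -0.161 0.6"

```text
clock: 9.82
eef_pos: [604.7, 105.1, 185.3]
tool_rot: [3.141, 0.004, -0.054]
force: [-0.5, -0.6, -1.9]
width: 50.7
gripper_force: 64.7
```

```bash
cat >> h.py <<'E'
def pocket(name,save=None):
    "pocket floor in wrist picture: min-area rect -> world at z=12, with parallax bias removed"
    i,c=cam("wrist"); E=c[0]
    if save: cv2.imwrite(save,i[:,:,::-1])
    lim={"red":((0,150,100),(8,255,255)),"green":((50,90,60),(75,255,255)),"blue":((105,120,80),(120,255,255)),"yellow":((25,130,130),(33,255,255))}[name]
    _,m=colour(i,*lim)
    for k in cv2.findContours(m,cv2.RETR_EXTERNAL,cv2.CHAIN_APPROX_NONE)[0]:
        if cv2.contourArea(k)<2500: continue
        P=ray(c,k[:,0,:],12)[:,:2]; (ce,sz,an)=cv2.minAreaRect(P.astype(np.float32))
        b=(np.array(ce)-E[:2,3])/(E[2,3]-12)*10/2
        print(name,"rect",np.round(ce,1),np.round(sz,1),round(an,2),"corrected",(np.array(ce)-b).round(1))
    return i,c
E
python3 - <<'E'
from h import *
pocket("blue");pocket("green");pocket("yellow");pocket("red")
plan((622,156,190,-0.057))
E
```

```text
blue rect [476.9 112. ] [100.8 102. ] 86.95 corrected [480.4 111.8]
blue rect [676.  156.1] [54.  85.9] 86.9 corrected [676.2 155.2]
green rect [ 484.5 -107.3] [ 74.2 106. ] 13.31 corrected [ 487.8 -103.9]
green rect [571.2 162.2] [53.8 83.7] 86.71 corrected [573.1 161.2]
t 10.0 at [604.5 101.  187.4] yaw -0.061 w 51.0 F [ 0.1 -0.8 -1.8]
(622, 156, 190, -0.057) 0.047 -0.187 -0.009 0.0 0.001 -0.003 rows 2
```

>>> move_arm:
  rows: "0.047 -0.187 -0.009 0 0 0 0.6;0.047 -0.187 -0.009 0 0 0 0.6;0.047 -0.187 -0.009 0 0 0 0.6;0.047 -0.187 -0.009 0 0 0 0.6;0.047 -0.187 -0.009 0 0 0 0.6;0.047 -0.187 -0.009 0 0 0 0.6;0.047 -0.187 -0.009 0 0 0 0.6"

```text
clock: 10.6
eef_pos: [622.7, 156.4, 191.0]
tool_rot: [3.141, 0.0, -0.061]
force: [0.3, -0.1, -1.8]
width: 51.2
gripper_force: 64.7
```

```bash
python3 - <<'E'
from h import *
pocket("blue");pocket("blue");pocket("yellow")
plan((675.8,155.2,110,-0.055),(675.8,155.2,60,-0.055))
E
```

```text
blue rect [492.2 164.4] [102.5 103.4] 86.56 corrected [495.6 164.1]
blue rect [676.  155.7] [54.2 85.6] 86.78 corrected [676.4 155.7]
blue rect [492.3 164.7] [102.5 103.4] 86.6 corrected [495.7 164.5]
blue rect [676.  155.7] [54.3 85.7] 86.78 corrected [676.5 155.7]
yellow rect [670.4  61.1] [53.3 85.4] 86.83 corrected [670.9  62.6]
t 10.8 at [622.8 157.4 190.9] yaw -0.059 w 51.1 F [ 0.5 -0.3 -1.8]
(675.8, 155.2, 110, -0.055) 0.177 -0.003 0.27 -0.0 0.0 -0.003 rows 3
(675.8, 155.2, 60, -0.055) 0.177 -0.003 0.436 -0.0 0.0 -0.003 rows 4
```

>>> move_arm:
  rows: "0.178 -0.005 0 0 0 -0.002 0.6;0.178 -0.005 0.05 0 0 -0.002 0.6;0.178 -0.005 0.2 0 0 -0.002 0.6;0.178 -0.005 0.3 0 0 -0.002 0.6;0.178 -0.005 0.4 0 0 -0.002 0.6;0.178 -0.005 0.43 0 0 -0.002 0.6;0.178 -0.005 0.43 0 0 -0.002 0.6;0.178 -0.005 0.43 0 0 -0.002 0.6;0.178 -0.005 0.43 0 0 -0.002 0.6"

```text
clock: 11.5
eef_pos: [678.1, 156.3, 64.3]
tool_rot: [-3.141, -0.004, -0.055]
force: [0.1, -0.4, -2.1]
width: 50.6
gripper_force: 64.6
```

```bash
python3 - <<'E'
from h import *
plan((676.1,155.6,50,-0.056),(676.1,155.6,38.5,-0.056))
i,c=cam("wrist"); cv2.imwrite("pics/w5.png",i[:,:,::-1])
E
```

```text
t 11.5 at [678.1 156.3  64.3] yaw -0.055 w 50.6 F [ 0.1 -0.4 -2.1]
(676.1, 155.6, 50, -0.056) -0.007 0.003 0.048 -0.0 -0.003 0.001 rows 1
(676.1, 155.6, 38.5, -0.056) -0.007 0.003 0.086 -0.0 -0.003 0.001 rows 1
```

View pics/w5.png

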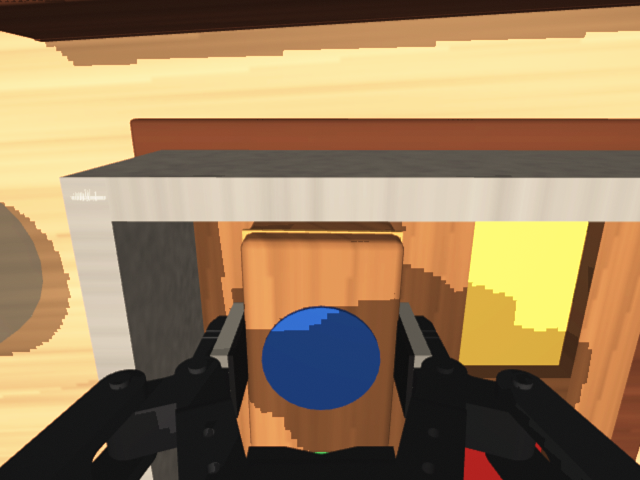

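The blue case hangs over its pocket, inside the walls and square to the ribs. I'll lower it.

>>> move_arm:
  rows: "-0.005 0.002 0.03 0 0 0 0.6;-0.005 0.002 0.045 0 0 0 0.6;-0.005 0.002 0.06 0 0 0 0.6;-0.005 0.002 0.07 0 0 0 0.6;-0.005 0.002 0.08 0 0 0 0.6;-0.005 0.002 0.085 0 0 0 0.6;-0.005 0.002 0.085 0 0 0 0.6"

```text
clock: 12.13
eef_pos: [675.1, 154.8, 39.5]
tool_rot: [-3.142, -0.0, -0.055]
force: [-7.0, -3.4, 17.5]
width: 50.4
gripper_force: 67.1
```

```bash
python3 - <<'E'
from h import *
plan((676.1,155.6,38.5,-0.056))
E
```

```text
t 12.1 at [675.1 154.8  39.5] yaw -0.055 w 50.4 F [-7.  -3.4 17.5]
(676.1, 155.6, 38.5, -0.056) 0.003 -0.003 0.003 -0.0 -0.0 0.0 rows 1
```

>>> move_arm:
  rows: "0 0 0 0 0 0 -0.4;0 0 0 0 0 0 -0.5;0 0 0 0 0 0 -0.5;0 0 -0.1 0 0 0 -0.5;0 0 -0.2 0 0 0 -0.5;0 0 -0.35 0 0 0 -0.5;-0.15 0.1 -0.5 0 0 0 -0.5;-0.25 0.3 -0.5 0 0 0 -0.5;-0.25 0.3 -0.5 0 0 0 -0.5;-0.25 0.3 -0.5 0 0 0 -0.5"

```text
clock: 12.97
eef_pos: [591.5, 63.3, 189.0]
tool_rot: [3.139, 0.0, -0.063]
force: [-0.6, -1.6, 0.8]
width: 64.3
gripper_force: 0.0
```

```bash
python3 - <<'E'
from h import *
i,c=cam("wrist"); cv2.imwrite("pics/w6.png",i[:,:,::-1])
T=T_tool(); 
for ce,st in colour(i,(105,120,80),(120,255,255),800)[0]: print(ce,st,ray(c,ce,49)[0,:2].round(1))
i2,c2=cam("top")
for nm,lo,hi in[("red",(0,150,100),(8,255,255)),("green",(50,90,60),(75,255,255)),("blue",(105,120,80),(120,255,255))]:
    for ce,st in colour(i2,lo,hi)[0]:
        if st[4]<300: print(nm,ray(c2,ce,37)[0,:2].round(1))
plan((547,-250,200,-0.056),(550,-319,180,-0.59))
E
```

```text
[166.6 111.3] [135, 79, 64, 66, 3308] [674.9 154.3]
red [ 547.5 -319.1]
green [ 436.9 -402.8]
blue [ 398.5 -278.5]
t 13.1 at [594.3  68.1 187.7] yaw -0.059 w 64.0 F [ 1.1 -0.5 -0.1]
(547, -250, 200, -0.056) -0.094 1.068 -0.042 -0.001 -0.001 -0.002 rows 8
(550, -319, 180, -0.59) -0.071 1.297 0.025 -0.001 -0.0 0.338 rows 10
```

View pics/w6.png

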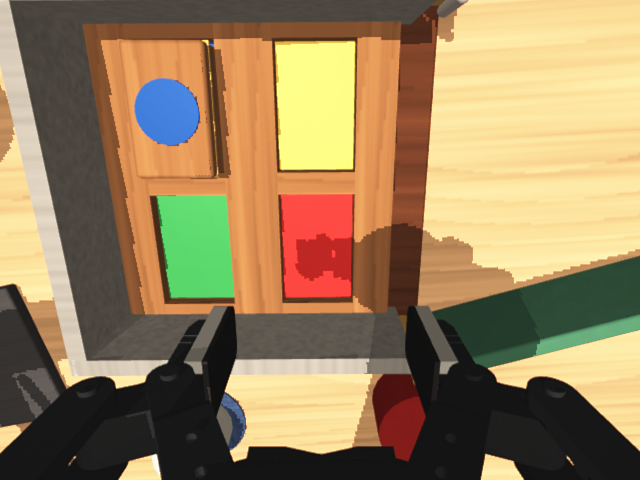

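Blue is seated square in its pocket, with its disc at (167,111). Red is next.

>>> move_arm:
  rows: "-0.1 0.2 0 0 0 0 -1;-0.1 0.5 0 0 0 0.1 -1;-0.1 0.8 0 0 0 0.2 -1;-0.1 1 0 0 0 0.338 -1;-0.1 1 0 0 0 0.338 -1;-0.1 1 0 0 0 0.338 -1;-0.1 1 0 0 0 0.338 -1;-0.1 1 0 0 0 0.338 -1;-0.1 1 0 0 0 0.338 -1;-0.1 1 0 0 0 0.338 -1"

```text
clock: 13.9
eef_pos: [549.5, -227.2, 185.5]
tool_rot: [-3.141, 0.001, -0.586]
force: [-0.1, 1.3, -0.0]
width: 85.3
gripper_force: 0.0
```

```bash
python3 - <<'E'
from h import *
i,c=wcase("red","pics/w7.png")
plan((550,-319,100,-0.59))
E
```

```text
red [232.9   5.4] [201, 0, 55, 15, 398] z37 [ 693.9 -258.6] z12 [ 700.9 -257.5]
red [437. 152.] [407, 121, 61, 63, 2983] z37 [ 549.9 -319.2] z12 [ 543.8 -323.4]
red [ 25.3 375.4] [0, 335, 74, 73, 2581] z37 [576.6  39.5] z12 [573.   67.6]
t 13.9 at [ 549.7 -225.7  185.4] yaw -0.584 w 85.3 F [ 0.5  0.3 -0. ]
(550, -319, 100, -0.59) 0.173 0.259 0.284 -0.001 0.001 0.004 rows 4
```

View pics/w7.png

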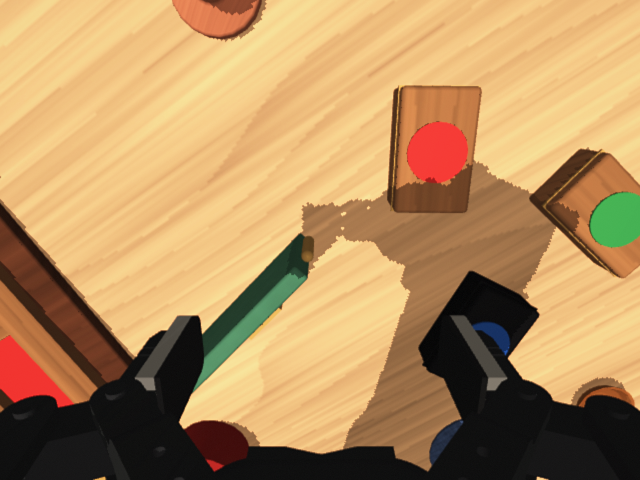

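Red's disc is at (437,152), with top-face corners at (400,87), (480,88), (467,213) and (394,211).

```bash
python3 - <<'E'
from h import *
i,c=cam("wrist")
P=ray(c,[(401,87),(480,88),(467,213),(394,211)],36)[:,:2]
a=P[0]-P[3];b=P[1]-P[2]; print(P.mean(0),np.hypot(*a),np.hypot(*b),np.arctan2(a[1],a[0]),np.arctan2(b[1],b[0]))
y=(np.arctan2(a[1],a[0])+np.arctan2(b[1],b[0]))/2
plan((549.8,-318.8,26.5,y))
E
```

```text
[ 550.37173424 -316.44936277] 81.23367262127388 82.02944362308477 -0.5826746430769498 -0.5733846140023474
t 14.0 at [ 549.7 -225.   185.4] yaw -0.582 w 85.5 F [0.4 0.1 0.3]
(549.8, -318.8, 26.5, np.float64(-0.5780296285396487)) 0.173 0.262 0.529 -0.001 0.001 -0.003 rows 5
```

>>> move_arm:
  rows: "0.09 0.13 0 0 0 -0.003 -1;0.172 0.261 0.05 0 0 -0.003 -1;0.172 0.261 0.15 0 0 -0.003 -1;0.172 0.261 0.25 0 0 -0.003 -1;0.172 0.261 0.35 0 0 -0.003 -1;0.172 0.261 0.45 0 0 -0.003 -1;0.172 0.261 0.52 0 0 -0.003 -1;0.172 0.261 0.53 0 0 -0.003 -1;0.172 0.261 0.53 0 0 -0.003 -1;0.172 0.261 0.53 0 0 -0.003 -1"

```text
clock: 14.83
eef_pos: [549.5, -320.8, 28.2]
tool_rot: [-3.142, -0.001, -0.579]
force: [0.4, -0.2, 1.0]
width: 85.3
gripper_force: 0.0
```

```bash
python3 - <<'E'
from h import *
plan((549.8,-318.8,26.5,-0.578))
E
```

```text
t 14.8 at [ 549.5 -320.8   28.2] yaw -0.579 w 85.3 F [ 0.4 -0.2  1. ]
(549.8, -318.8, 26.5, -0.578) -0.003 -0.006 0.006 -0.0 -0.001 -0.001 rows 1
```

>>> move_arm:
  rows: "-0.003 -0.005 0.005 0 0 0 -1;-0.003 -0.005 0.005 0 0 0 0.6;-0.003 -0.005 0.005 0 0 0 0.6;-0.003 -0.005 0.005 0 0 0 0.6;-0.003 -0.005 0.005 0 0 0 0.6;-0.003 -0.005 0.005 0 0 0 0.6;-0.003 0 -0.1 0 0 0 0.6;-0.003 0 -0.23 0 0 0 0.6;-0.003 0 -0.36 0 0 0 0.6;-0.003 0 -0.5 0 0 0 0.6;-0.003 0 -0.53 0 0 0 0.6;-0.003 0 -0.53 0 0 0 0.6"

```text
clock: 15.83
eef_pos: [548.8, -322.5, 189.8]
tool_rot: [-3.141, -0.007, -0.581]
force: [-0.3, -0.2, -2.6]
width: 51.1
gripper_force: 64.1
```

```bash
python3 - <<'E'
from h import *
plan((520,-20,190,-0.056),(520,66,190,-0.056))
def hand(name):
    i,c=cam("wrist");T=T_tool()
    lim={"red":((0,150,100),(8,255,255)),"green":((50,90,60),(75,255,255))}[name]
    for ce,st in colour(i,*lim,5000)[0]: print(ce,(T[:3,:3].T@(ray(c,ce,T[2,3]+10)[0]-T[:3,3])).round(1))
hand("red")
E
```

```text
t 15.8 at [ 548.8 -322.5  189.8] yaw -0.581 w 51.1 F [-0.3 -0.2 -2.6]
(520, -20, 190, -0.056) -0.634 -0.79 -0.005 0.001 -0.004 -0.334 rows 8
(520, 66, 190, -0.056) -0.791 -1.03 -0.006 0.001 -0.004 -0.334 rows 10
[320.5 355.9] [  0.4   0.2 -10. ]
```

>>> move_arm:
  rows: "-0.15 -0.2 0 0 0 0 0.6;-0.3 -0.4 0 0 0 -0.1 0.6;-0.45 -0.6 0 0 0 -0.2 0.6;-0.6 -0.8 0 0 0 -0.334 0.6;-0.79 -1 0 0 0 -0.334 0.6;-0.79 -1 0 0 0 -0.334 0.6;-0.79 -1 0 0 0 -0.334 0.6;-0.79 -1 0 0 0 -0.334 0.6;-0.79 -1 0 0 0 -0.334 0.6;-0.79 -1 0 0 0 -0.334 0.6;-0.79 -1 0 0 0 -0.334 0.6;-0.79 -1 0 0 0 -0.334 0.6"

```text
clock: 16.88
eef_pos: [512.6, 60.7, 184.4]
tool_rot: [3.14, 0.004, -0.054]
force: [0.5, -0.1, -2.2]
width: 50.9
gripper_force: 64.1
```

```bash
python3 - <<'E'
from h import *
pocket("red");pocket("red");pocket("green");pocket("yellow")
plan((568,67.2,190,-0.056),(568,67.2,62,-0.056))
E
```

```text
red rect [387.5  67.3] [102.1 103.3] 86.9 corrected [391.   67.1]
red rect [566.8  67.6] [55.8 87.8] 86.84 corrected [567.2  67.4]
red rect [388.   66.1] [102.2 103.3] 86.74 corrected [391.4  66. ]
red rect [567.2  67.6] [55.7 87.2] 86.73 corrected [567.6  67.4]
green rect [499.1 -99.9] [ 44.6 168.2] 13.32 corrected [500.7 -97.3]
green rect [572. 163.] [52.8 86.2] 86.85 corrected [572.4 161.2]
t 17.1 at [513.9  58.1 185.8] yaw -0.059 w 50.8 F [ 0.6 -0.2 -2.5]
(568, 67.2, 190, -0.056) 0.178 -0.041 -0.014 0.001 0.0 -0.002 rows 2
(568, 67.2, 62, -0.056) 0.179 -0.041 0.413 0.001 0.0 -0.002 rows 4
```

>>> move_arm:
  rows: "0.176 -0.041 0 0 0 -0.001 0.6;0.176 -0.041 0 0 0 -0.001 0.6;0.176 -0.041 0.1 0 0 -0.001 0.6;0.176 -0.041 0.2 0 0 -0.001 0.6;0.176 -0.041 0.3 0 0 -0.001 0.6;0.176 -0.041 0.38 0 0 -0.001 0.6;0.176 -0.041 0.41 0 0 -0.001 0.6;0.176 -0.041 0.41 0 0 -0.001 0.6;0.176 -0.041 0.41 0 0 -0.001 0.6;0.176 -0.041 0.41 0 0 -0.001 0.6"

```text
clock: 17.92
eef_pos: [568.8, 68.5, 64.8]
tool_rot: [3.142, -0.003, -0.056]
force: [0.2, -0.4, -1.9]
width: 50.7
gripper_force: 63.9
```

```bash
python3 - <<'E'
from h import *
plan((567.1,67.4,38.5,-0.056))
E
```

```text
t 17.9 at [568.8  68.5  64.8] yaw -0.056 w 50.7 F [ 0.2 -0.4 -1.9]
(567.1, 67.4, 38.5, -0.056) -0.006 0.004 0.088 0.0 -0.002 0.0 rows 1
```

>>> move_arm:
  rows: "-0.005 0.004 0.03 0 0 0 0.6;-0.005 0.004 0.045 0 0 0 0.6;-0.005 0.004 0.06 0 0 0 0.6;-0.005 0.004 0.07 0 0 0 0.6;-0.005 0.004 0.08 0 0 0 0.6;-0.005 0.004 0.086 0 0 0 0.6;-0.005 0.004 0.086 0 0 0 0.6"

```text
clock: 18.5
eef_pos: [565.8, 68.2, 38.9]
tool_rot: [-3.14, 0.0, -0.055]
force: [-3.6, 1.1, 12.1]
width: 50.8
gripper_force: 65.7
```

Down at floor height (38.9). I'll release and retreat.

>>> move_arm:
  rows: "0 0 0 0 0 0 -0.4;0 0 0 0 0 0 -0.5;0 0 0 0 0 0 -0.5;0 0 -0.1 0 0 0 -0.5;0 0 -0.2 0 0 0 -0.5;0 0 -0.35 0 0 0 -0.5;-0.1 0.1 -0.5 0 0 0 -0.5;-0.15 0.3 -0.5 0 0 0 -0.5;-0.2 0.5 -0.5 0 0 0 -0.5;-0.2 0.8 -0.5 0 0 0 -1;-0.2 1 -0.5 0 0 0 -1;-0.2 1 -0.5 0 0 0 -1"

```text
clock: 19.5
eef_pos: [498.6, -152.1, 186.3]
tool_rot: [-3.141, -0.001, -0.054]
force: [1.3, -1.1, -0.7]
width: 85.5
gripper_force: 0.0
```

```bash
python3 - <<'E'
from h import *
i,c=cam("top")
for nm,lo,hi in[("red",(0,150,100),(8,255,255)),("green",(50,90,60),(75,255,255)),("blue",(105,120,80),(120,255,255))]:
    for ce,st in colour(i,lo,hi)[0]:
        if st[4]<300: print(nm,ray(c,ce,37)[0,:2].round(1),ray(c,ce,49)[0,:2].round(1))
plan((437,-330,190,0.3))
E
```

```text
red [566.1  68.7] [564.7  68. ]
green [ 436.9 -402.8] [ 436.7 -399.1]
green [145.6 749.8] [148.1 742.8]
blue [675.5 155.4] [673.1 153.9]
t 19.6 at [ 496.8 -164.1  187.8] yaw -0.067 w 85.6 F [-0.3 -8.   1.5]
(437, -330, 190, 0.3) -0.162 0.565 -0.002 0.007 -0.001 -0.234 rows 5
```

>>> move_arm:
  rows: "-0.16 0.57 0 0 0 -0.234 -1;-0.16 0.57 0 0 0 -0.234 -1;-0.16 0.57 0 0 0 -0.234 -1;-0.16 0.57 0 0 0 -0.234 -1;-0.16 0.57 0 0 0 -0.234 -1;-0.16 0.57 0 0 0 -0.234 -1;-0.16 0.57 0 0 0 -0.234 -1;-0.16 0.57 0 0 0 -0.234 -1"

```text
clock: 20.22
eef_pos: [442.4, -317.0, 185.5]
tool_rot: [-3.14, -0.0, 0.314]
force: [0.8, 0.2, 0.4]
width: 85.4
gripper_force: 0.0
```

```bash
python3 - <<'E'
from h import *
i,c=wcase("green","pics/w8.png")
plan((439,-402,26.5,0.3))
E
```

```text
green [120.    4.5] [17, 0, 159, 15, 1218] z37 [ 537.  -159.9] z12 [ 538.6 -147.9]
green [430.5 265.5] [404, 240, 55, 52, 2191] z37 [ 439.  -402.4] z12 [ 431.7 -412.3]
t 20.3 at [ 442.6 -316.7  185.5] yaw 0.315 w 85.3 F [0.8 0.5 0.3]
(439, -402, 26.5, 0.3) -0.1 0.267 0.53 -0.001 -0.0 0.01 rows 5
```

View pics/w8.png

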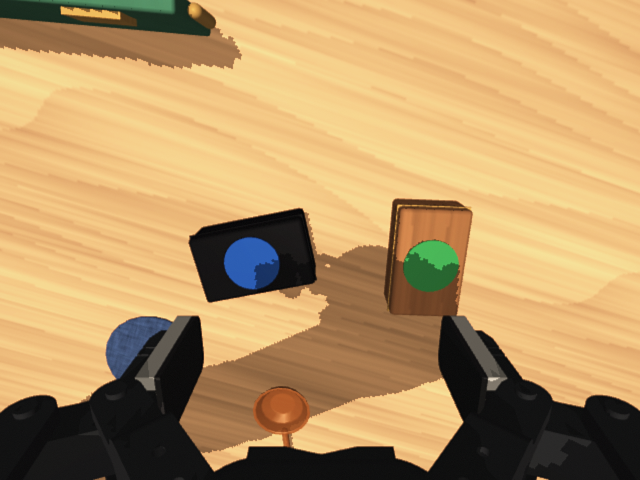

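Green's disc is at (431,266), with top corners at (398,208), (471,210), (457,316) and (390,313). The black block is far enough to the left.

```bash
python3 - <<'E'
from h import *
i,c=cam("wrist")
P=ray(c,[(398,208),(471,210),(457,316),(390,313)],36)[:,:2]
a=P[0]-P[3];b=P[1]-P[2]; print(P.mean(0),np.hypot(*a),np.hypot(*b),np.arctan2(a[1],a[0]),np.arctan2(b[1],b[0]))
y=(np.arctan2(a[1],a[0])+np.arctan2(b[1],b[0]))/2
plan((439,-402.2,26.5,y))
E
```

```text
[ 439.71562415 -400.9338922 ] 81.69944539669889 82.77589458737435 0.29922027237142557 0.2998054458005897
t 20.3 at [ 442.7 -316.7  185.6] yaw 0.316 w 85.6 F [-0.5  0.2  0.7]
(439, -402.2, 26.5, np.float64(0.29951285908600767)) -0.1 0.268 0.53 -0.001 -0.0 0.01 rows 5
```

>>> move_arm:
  rows: "-0.05 0.13 0 0 0 0.01 -1;-0.1 0.266 0.05 0 0 0.01 -1;-0.1 0.266 0.15 0 0 0.01 -1;-0.1 0.266 0.25 0 0 0.01 -1;-0.1 0.266 0.35 0 0 0.01 -1;-0.1 0.266 0.45 0 0 0.01 -1;-0.1 0.266 0.52 0 0 0.01 -1;-0.1 0.266 0.535 0 0 0.01 -1;-0.1 0.266 0.535 0 0 0.01 -1;-0.1 0.266 0.535 0 0 0.01 -1"

```text
clock: 21.15
eef_pos: [438.6, -403.8, 26.2]
tool_rot: [3.141, -0.0, 0.298]
force: [1.0, -0.7, 1.7]
width: 85.2
gripper_force: 0.0
```

```bash
python3 - <<'E'
from h import *
plan((439,-402.2,26.5,0.3))
E
```

```text
t 21.1 at [ 438.6 -403.8   26.2] yaw 0.298 w 85.2 F [ 1.  -0.7  1.7]
(439, -402.2, 26.5, 0.3) 0.003 -0.005 -0.001 0.001 -0.0 -0.001 rows 1
```

>>> move_arm:
  rows: "0.003 -0.004 0 0 0 0 -1;0.003 -0.004 0 0 0 0 0.6;0.003 -0.004 0 0 0 0 0.6;0.003 -0.004 0 0 0 0 0.6;0.003 -0.004 0 0 0 0 0.6;0.003 -0.004 0 0 0 0 0.6;0.003 0 -0.1 0 0 0 0.6;0.003 0 -0.23 0 0 0 0.6;0.003 0 -0.36 0 0 0 0.6;0.003 0 -0.5 0 0 0 0.6;0.003 0 -0.54 0 0 0 0.6;0.003 0 -0.54 0 0 0 0.6"

```text
clock: 22.15
eef_pos: [440.1, -405.6, 191.5]
tool_rot: [3.135, -0.004, 0.297]
force: [0.3, -0.3, -1.8]
width: 50.7
gripper_force: 63.8
```

```bash
cat >> h.py <<'E'
def hand(name):
    i,c=cam("wrist");T=T_tool()
    lim={"red":((0,150,100),(8,255,255)),"green":((50,90,60),(75,255,255))}[name]
    for ce,st in colour(i,*lim,5000)[0]: print(ce,(T[:3,:3].T@(ray(c,ce,T[2,3]+10.5)[0]-T[:3,3])).round(1))
E
python3 - <<'E'
from h import *
plan((480,-150,190,-0.056),(518,161,190,-0.056))
hand("green")
E
```

```text
t 22.1 at [ 440.1 -405.6  191.5] yaw 0.297 w 50.7 F [ 0.3 -0.3 -1.8]
(480, -150, 190, -0.056) 0.377 -0.776 0.001 0.004 -0.003 0.225 rows 7
(518, 161, 190, -0.056) 0.801 -1.73 -0.003 0.004 -0.003 0.225 rows 14
[320.4 357.3] [ -1.    2.4 -10.5]
```

>>> move_arm:
  rows: "0.1 -0.15 0 0 0 0 0.6;0.2 -0.4 0 0 0 0.1 0.6;0.35 -0.7 0 0 0 0.225 0.6;0.4 -1 0 0 0 0.225 0.6;0.4 -1 0 0 0 0.225 0.6;0.4 -1 0 0 0 0.225 0.6;0.4 -1 0 0 0 0.225 0.6;0.4 -1 0 0 0 0.225 0.6;0.4 -1 0 0 0 0.225 0.6;0.4 -1 0 0 0 0.225 0.6"

```text
clock: 23.03
eef_pos: [464.2, -78.6, 185.4]
tool_rot: [-3.141, 0.005, -0.051]
force: [-0.4, -0.8, -1.8]
width: 50.4
gripper_force: 63.8
```

```bash
python3 - <<'E'
from h import *
hand("green")
plan((518,161,190,-0.056))
E
```

```text
[372.2 143.7] [ 70.5  12.4 -10.7]
[320.5 357.5] [  0.5  -1.9 -10.5]
t 23.1 at [464.5 -80.7 185.9] yaw -0.054 w 50.5 F [-0.3 -0.  -2.3]
(518, 161, 190, -0.056) 0.134 -0.814 -0.015 0.0 0.002 0.001 rows 6
```

>>> move_arm:
  rows: "0.134 -0.2 -0.015 0 0 0 0.6;0.134 -0.5 -0.015 0 0 0 0.6;0.134 -0.81 -0.015 0 0 0 0.6;0.134 -0.81 -0.015 0 0 0 0.6;0.134 -0.81 -0.015 0 0 0 0.6;0.134 -0.81 -0.015 0 0 0 0.6;0.134 -0.81 -0.015 0 0 0 0.6;0.134 -0.81 -0.015 0 0 0 0.6;0.134 -0.81 -0.015 0 0 0 0.6;0.134 -0.81 -0.015 0 0 0 0.6;0.134 -0.81 -0.015 0 0 0 0.6"

```text
clock: 24.0
eef_pos: [519.5, 156.1, 191.9]
tool_rot: [3.141, 0.0, -0.061]
force: [-0.5, 0.6, -2.6]
width: 50.7
gripper_force: 63.9
```

```bash
python3 - <<'E'
from h import *
hand("green"); pocket("green"); pocket("green"); hand("green")
plan((572.3,161.5,190,-0.056),(572.3,161.5,62,-0.056))
E
```

```text
[308.7 142.6] [ 71.   -2.7 -10.5]
[320.6 357.4] [  0.6   0.6 -10.5]
green rect [389.1 164.2] [104.4 104.1] 35.33 corrected [392.5 164. ]
green rect [484.6 -55.2] [51.6 79.3] 13.14 corrected [486.5 -51.8]
green rect [572.4 161.5] [54.8 85.9] 86.57 corrected [572.8 161.3]
green rect [389.  164.6] [104.4 104.1] 35.38 corrected [392.5 164.4]
green rect [484.5 -55.2] [51.7 78.6] 13.3 corrected [486.4 -51.9]
green rect [572.3 161.5] [54.5 85.9] 86.61 corrected [572.8 161.3]
[310.9 142.6] [ 71.   -2.1 -10.5]
[320.6 357.4] [  0.6   0.6 -10.5]
t 24.2 at [519.5 157.8 192.1] yaw -0.058 w 50.6 F [ 0.6  0.1 -2.7]
(572.3, 161.5, 190, -0.056) 0.175 -0.023 0.007 -0.0 -0.0 -0.001 rows 2
(572.3, 161.5, 62, -0.056) 0.175 -0.023 0.434 -0.0 -0.0 -0.001 rows 4
```

>>> move_arm:
  rows: "0.174 -0.021 0 0 0 0 0.6;0.174 -0.021 0 0 0 0 0.6;0.174 -0.021 0.1 0 0 0 0.6;0.174 -0.021 0.2 0 0 0 0.6;0.174 -0.021 0.3 0 0 0 0.6;0.174 -0.021 0.39 0 0 0 0.6;0.174 -0.021 0.43 0 0 0 0.6;0.174 -0.021 0.43 0 0 0 0.6;0.174 -0.021 0.43 0 0 0 0.6;0.174 -0.021 0.43 0 0 0 0.6"

```text
clock: 25.03
eef_pos: [573.2, 161.9, 64.6]
tool_rot: [-3.141, -0.003, -0.057]
force: [-0.2, 0.2, -1.6]
width: 50.8
gripper_force: 63.8
```

```bash
python3 - <<'E'
from h import *
plan((572.2,161.3,38.5,-0.056))
E
```

```text
t 25.0 at [573.2 161.9  64.6] yaw -0.057 w 50.8 F [-0.2  0.2 -1.6]
(572.2, 161.3, 38.5, -0.056) -0.004 0.002 0.087 -0.0 -0.002 -0.0 rows 1
```

>>> move_arm:
  rows: "-0.004 0.002 0.03 0 0 0 0.6;-0.004 0.002 0.045 0 0 0 0.6;-0.004 0.002 0.06 0 0 0 0.6;-0.004 0.002 0.07 0 0 0 0.6;-0.004 0.002 0.08 0 0 0 0.6;-0.004 0.002 0.086 0 0 0 0.6;-0.004 0.002 0.086 0 0 0 0.6"

```text
clock: 25.62
eef_pos: [570.8, 160.5, 38.7]
tool_rot: [-3.141, -0.0, -0.057]
force: [-4.4, -2.6, 12.3]
width: 50.7
gripper_force: 65.5
```

>>> move_arm:
  rows: "0 0 0 0 0 0 -0.4;0 0 0 0 0 0 -0.5;0 0 0 0 0 0 -0.5;0 0 -0.1 0 0 0 -0.5;0 0 -0.2 0 0 0 -0.5;0 0 -0.35 0 0 0 -0.5;0 0.1 -0.5 0 0 0 -0.5;0 0.2 -0.5 0 0 0 -0.5;0 0.2 -0.6 0 0 0 -0.5;0 0.2 -0.6 0 0 0 -0.5;0 0.2 -0.6 0 0 0 -0.5"

```text
clock: 26.53
eef_pos: [568.4, 101.2, 219.1]
tool_rot: [-3.14, -0.004, -0.057]
force: [-1.1, 0.5, -0.4]
width: 64.0
gripper_force: 0.0
```

```bash
python3 - <<'E'
from h import *
i,c=cam("wrist"); cv2.imwrite("pics/w9.png",i[:,:,::-1])
for nm,lo,hi in[("red",(0,150,100),(8,255,255)),("green",(50,90,60),(75,255,255)),("blue",(105,120,80),(120,255,255))]:
    for ce,st in colour(i,lo,hi,1200)[0]: print(nm,ce,st[4],ray(c,ce,49)[0,:2].round(1))
i,c=cam("top"); 
for nm,lo,hi in[("red",(0,150,100),(8,255,255)),("green",(50,90,60),(75,255,255)),("blue",(105,120,80),(120,255,255))]:
    for ce,st in colour(i,lo,hi)[0]: 
        if st[4]<300: print("top",nm,ray(c,ce,37)[0,:2].round(1),ray(c,ce,49)[0,:2].round(1))
plan((420,-100,200,-0.056))
E
```

```text
red [365. 219.] 2191 [566.7  68.1]
green [243.4 220.6] 2090 [570.6 159.9]
green [571.9 273.5] 7740 [513.2 -93.1]
blue [234.   71.9] 2864 [674.9 154.3]
top red [564.9  68.7] [563.5  68. ]
top red [400.4 -32.4] [400.6 -32.2]
top blue [ 398.5 -278.5] [ 398.7 -276. ]
t 26.6 at [566.8 102.5 216.7] yaw -0.055 w 64.3 F [ 0.4  1.3 -0.5]
(420, -100, 200, -0.056) -0.451 0.701 0.055 -0.001 0.001 0.0 rows 7
```

View pics/w9.png

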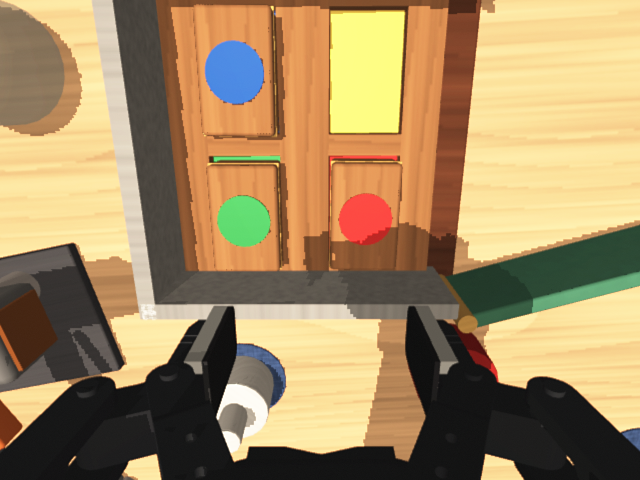

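All three cases sit flush and level in their pockets, discs at (234,72), (243,221) and (365,219). The hinge pin is at (467,324). The door is next.

```bash
cat > door.py <<'E'
from h import *
YB=-0.057; C=np.array([622,111.5])
Rb=np.array([[np.cos(YB),-np.sin(YB)],[np.sin(YB),np.cos(YB)]])
def tcp(H,th,r=160,gap=0):
    a=YB-th; d=np.array([np.cos(a),np.sin(a)]); n=np.array([np.sin(a),-np.cos(a)])
    s=11*abs(np.sin(th))+14.5*abs(np.cos(th))
    return H+r*d+(12+s+gap)*n
E
python3 - <<'E'
from door import *
i,c=cam("wrist")
print("hinge top",ray(c,(467,324),85)[0,:2], "in bay",Rb.T@(ray(c,(467,324),85)[0,:2]-C))
i,c=cam("top"); _,m=colour(i,(70,60,30),(90,255,255))
k=max(cv2.findContours(m,cv2.RETR_EXTERNAL,cv2.CHAIN_APPROX_NONE)[0],key=cv2.contourArea)
P=ray(c,k[:,0],85)[:,:2]; print(cv2.minAreaRect(P.astype(np.float32)), P[P[:,1].argmin()],P[P[:,1].argmax()])
for hx in (-107,):
    H=C+Rb@np.array([hx,-116]); print("H",H, tcp(H,1.3,160,40),tcp(H,0),tcp(H,1.3))
p=tcp(H,1.3,160,45)
plan((450,-120,215,-0.057),(p[0],p[1],200,-0.057),(p[0],p[1],50,-0.057))
E
```

```text
hinge top [493.12278207   1.67691151] in bay [-122.41138672 -116.98675339]
((95.79231262207031, 434.327392578125), (124.8482437133789, 164.76429748535156), 89.56182098388672) [107.29590658 371.81350904] [ 99.35650744 496.72611187]
H [508.56535426   1.78408891] [ 477.54842724 -168.67780667] [666.79582243 -33.78793581] [ 516.63772672 -160.19095412]
t 26.7 at [566.5 102.5 216. ] yaw -0.055 w 64.1 F [-0.8  0.1  0.1]
(450, -120, 215, -0.057) -0.347 0.762 0.004 0.0 0.001 0.001 rows 7
(np.float64(472.6622648052662), np.float64(-169.73866323414404), 200, -0.057) -0.262 0.923 0.054 0.0 0.001 0.001 rows 7
(np.float64(472.6622648052662), np.float64(-169.73866323414404), 50, -0.057) -0.261 0.923 0.554 0.0 0.001 0.001 rows 8
```

>>> move_arm:
  rows: "-0.2 0.2 0 0 0 0 1;-0.298 0.4 0 0 0 0 1;-0.298 0.7 0 0 0 0 1;-0.298 0.92 0 0 0 0 1;-0.298 0.92 0 0 0 0 1;-0.298 0.92 0 0 0 0 1;-0.298 0.92 0.1 0 0 0 1;-0.298 0.92 0.25 0 0 0 1;-0.298 0.92 0.4 0 0 0 1;-0.298 0.92 0.54 0 0 0 1;-0.298 0.92 0.555 0 0 0 1;-0.298 0.92 0.555 0 0 0 1"

```text
clock: 27.73
eef_pos: [459.1, -167.4, 46.1]
tool_rot: [-3.138, 0.009, -0.057]
force: [-0.1, -0.8, -0.7]
width: 0.1
gripper_force: 0.0
```

```bash
python3 - <<'E'
from door import *
H=C+Rb@np.array([-120,-116])
for th in (1.28,1.1,.9,.7,.5,.35,.2):
    p=tcp(H,th,160,-3); plan((*p.round(1),50,-0.057)) if th==1.28 else print(th,p.round(1),*tocmd((*p,50),(np.pi,0,-.057)))
E
```

```text
t 27.7 at [ 459.1 -167.4   46.1] yaw -0.057 w 0.1 F [-0.1 -0.8 -0.7]
(np.float64(509.6), np.float64(-158.6), 50, -0.057) 0.166 -0.039 -0.015 -0.002 0.006 0.0 rows 2
1.1 [ 536.7 -154.2] [ 0.256 -0.059 -0.015] [-0.002  0.006  0.   ]
0.9 [ 566.  -143.6] [ 0.351 -0.1   -0.016] [-0.002  0.006  0.   ]
0.7 [ 593.2 -127.1] [ 0.439 -0.16  -0.017] [-0.002  0.006  0.   ]
0.5 [ 617.1 -105. ] [ 0.514 -0.238 -0.017] [-0.002  0.006  0.   ]
0.35 [632.1 -85. ] [ 0.56  -0.307 -0.017] [-0.002  0.006  0.   ]
0.2 [643.9 -62.7] [ 0.595 -0.383 -0.017] [-0.002  0.006  0.   ]
```

>>> move_arm:
  rows: "0.08 -0.02 0 0 0 0 1;0.125 -0.03 0 0 0 0 1;0.166 -0.039 0 0 0 0 1;0.21 -0.048 0 0 0 0 1;0.256 -0.059 0 0 0 0 1;0.305 -0.078 0 0 0 0 1;0.351 -0.1 0 0 0 0 1;0.396 -0.128 0 0 0 0 1;0.439 -0.16 0 0 0 0 1;0.478 -0.198 0 0 0 0 1;0.514 -0.238 0 0 0 0 1;0.514 -0.238 0 0 0 0 1"

```text
clock: 28.73
eef_pos: [623.4, -102.2, 51.5]
tool_rot: [-3.14, -0.003, -0.05]
force: [0.2, 0.8, 0.2]
width: 0.2
gripper_force: 0.0
```

```bash
python3 - <<'E'
from door import *
i,c=cam("wrist"); cv2.imwrite("pics/w10.png",i[:,:,::-1])
H=C+Rb@np.array([-120,-116]); plan()
for th in (.5,.35,.2,.1,.05,.02,0,-.03):
    p=tcp(H,th,160,-3); print(th,p.round(1),*tocmd((*p,50),(np.pi,0,-.057)))
E
```

```text
t 28.8 at [ 621.7 -104.1   51.4] yaw -0.052 w 0.1 F [-0.2 -0.3 -0.8]
0.5 [ 617.1 -105. ] [-0.015  0.004  0.005] [-0.    -0.001  0.003]
0.35 [632.1 -85. ] [ 0.031 -0.065  0.005] [-0.    -0.001  0.003]
0.2 [643.9 -62.7] [ 0.067 -0.142  0.005] [-0.    -0.001  0.003]
0.1 [649.8 -46.7] [ 0.084 -0.196  0.005] [-0.    -0.001  0.003]
0.05 [652.1 -38.5] [ 0.09  -0.224  0.005] [-0.    -0.001  0.003]
0.02 [653.3 -33.4] [ 0.093 -0.241  0.005] [-0.    -0.001  0.003]
0 [654.  -30.1] [ 0.095 -0.252  0.005] [-0.    -0.001  0.003]
-0.03 [654.9 -25.6] [ 0.097 -0.267  0.005] [-0.    -0.001  0.003]
```

View pics/w10.png

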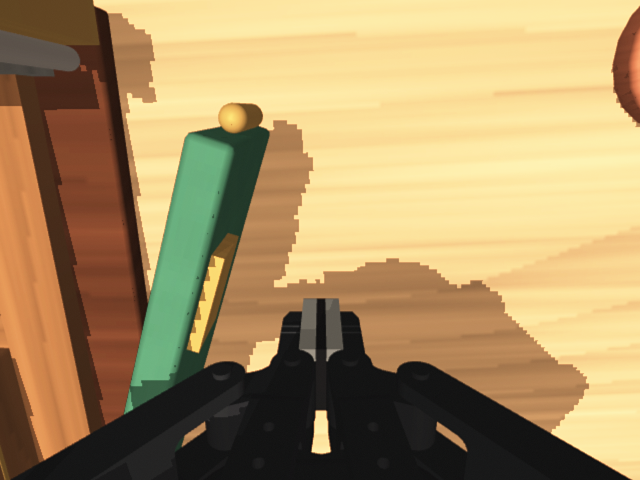

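The door has swung ahead, with its free edge at (235,115) and a gap to the fingers. I'll continue more slowly to the catch.

>>> move_arm:
  rows: "0.015 -0.03 0.005 0 0 0 1;0.031 -0.065 0.005 0 0 0 1;0.05 -0.1 0.005 0 0 0 1;0.067 -0.13 0.005 0 0 0 1;0.075 -0.155 0.005 0 0 0 1;0.084 -0.175 0.005 0 0 0 1;0.088 -0.195 0.005 0 0 0 1;0.09 -0.21 0.005 0 0 0 1;0.093 -0.225 0.005 0 0 0 1;0.093 -0.235 0.005 0 0 0 1;0.093 -0.242 0.005 0 0 0 1;0.093 -0.242 0.005 0 0 0 1"

```text
clock: 29.78
eef_pos: [653.6, -49.1, 52.5]
tool_rot: [3.123, -0.007, -0.064]
force: [-1.6, -20.2, 9.7]
width: -0.1
gripper_force: 0.0
```

```bash
python3 - <<'E'
from door import *
i,c=cam("wrist"); cv2.imwrite("pics/w11.png",i[:,:,::-1]); plan()
E
```

```text
t 29.8 at [653.7 -49.1  52.5] yaw -0.064 w -0.0 F [ -0.8 -21.2   9.4]
```

View pics/w11.png

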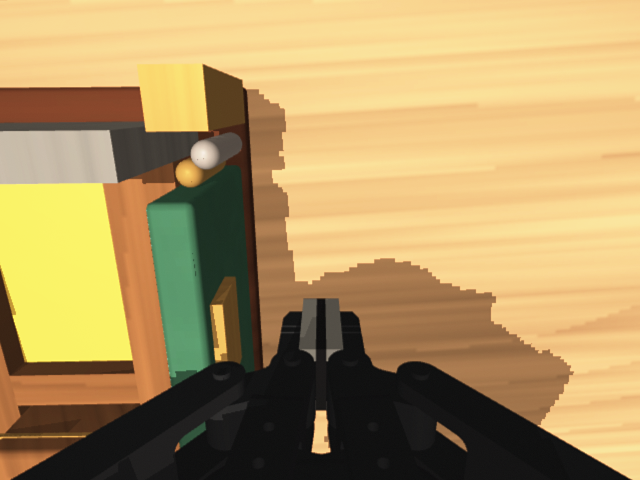

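The door's roller (190,172) appears to be inside the catch roller (205,153), and there is 20 N of contact. I'll back off and check the angle.

>>> move_arm:
  rows: "0 0.1 0 0 0 0 1;0 0.2 -0.05 0 0 0 1;0 0.25 -0.2 0 0 0 1;0 0.25 -0.4 0 0 0 1;0 0.25 -0.6 0 0 0 1;0 0.25 -0.6 0 0 0 1;0 0.25 -0.6 0 0 0 1"

```text
clock: 30.42
eef_pos: [652.2, -112.5, 238.1]
tool_rot: [3.139, -0.014, -0.056]
force: [1.8, -1.2, 0.1]
width: -0.0
gripper_force: 0.0
```

```bash
python3 - <<'E'
from door import *
plan()
i,c=cam("wrist"); _,m=colour(i,(65,60,30),(90,255,255))
o=i.copy()
H=np.array([-120,-116.])
for th,col in((0,(255,0,0)),(0.05,(255,255,255))):
    for s in (0,12):  # outer face at -12 from axis, inner at 0
        pts=[]
        for r in (0,215):
            d=np.array([np.cos(-th),np.sin(-th)]);n=np.array([np.sin(-th),-np.cos(-th)])
            pts.append(np.r_[C+Rb@(H+r*d+s*n),85])
        p=proj(c,pts).astype(int); cv2.line(o,tuple(map(int,p[0])),tuple(map(int,p[1])),col,1)
cv2.imwrite("pics/w12.png",o[:,:,::-1])
k=max(cv2.findContours(m,cv2.RETR_EXTERNAL,cv2.CHAIN_APPROX_NONE)[0],key=cv2.contourArea)
print(cv2.boundingRect(k))
E
```

```text
t 30.4 at [ 652.2 -112.5  238.1] yaw -0.056 w -0.0 F [ 1.8 -1.2  0.1]
(165, 141, 60, 236)
```

View pics/w12.png

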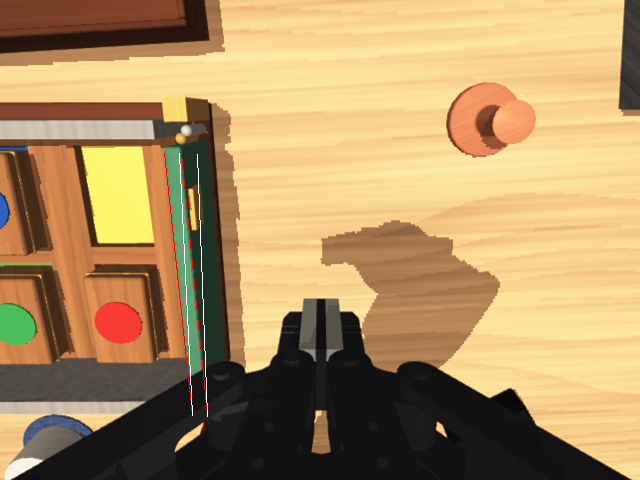

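I've now gone past the picture-view limit, so from here I'll check by numbers only.

```bash
python3 - <<'E'
from door import *
i,c=cam("wrist"); h=cv2.cvtColor(i,cv2.COLOR_RGB2HSV)
print([tuple(h[y,x]) for y,x in((200,170),(200,176),(200,184),(200,200))])
_,m=colour(i,(65,60,20),(95,255,255))
inn=[];mid=[]
for y in range(155,330,3):
    xs=np.where(m[y,140:240])[0]+140
    if len(xs)<8: continue
    inn.append((xs[0]-.5,y)); v=h[y,xs,2].astype(float); k=np.argmin(np.diff(cv2.blur(v[None],(3,1))[0])); mid.append((xs[k]+.5,y))
for nm,L in(("inner",inn),("outer",mid)):
    P=(ray(c,L,85)[:,:2]-C)@Rb
    A=np.polyfit(P[:,0],P[:,1],1); r=P[:,1]-np.polyval(A,P[:,0]); g=abs(r)<2; A=np.polyfit(P[g,0],P[g,1],1)
    print(nm,"theta",-A[0],"y@x=0",A[1],"x range",P[:,0].min(),P[:,0].max(),g.mean())
print((ray(c,[(181,138),(187,130)],85)[:,:2]-C)@Rb)
E
```

```text
[(np.uint8(52), np.uint8(75), np.uint8(146)), (np.uint8(69), np.uint8(101), np.uint8(166)), (np.uint8(69), np.uint8(102), np.uint8(147)), (np.uint8(17), np.uint8(170), np.uint8(93))]
inner theta -0.0035207330104669436 y@x=0 -117.15619868604298 x range -39.32947218303345 92.03606098740926 1.0
outer theta -0.0014088612825115248 y@x=0 -127.26104212369336 x range -39.319253720491886 92.04543207750935 1.0
[[ 103.13640422 -128.46436266]
 [ 108.26682012 -132.93393466]]
```

The door is shut: fitted angle about 0, outer face at −127 mm. Next is the scanner.

>>> move_arm:
  rows: "-0.2 -0.3 0 0 0 0 -1;-0.4 -0.6 0 0 0 0 -1;-0.6 -1 0 0 0 -0.125 -1;-0.7 -1 0 0 0 -0.125 -1;-0.7 -1 0 0 0 -0.125 -1;-0.7 -1 0 0 0 -0.125 -1;-0.7 -1 0 0 0 -0.125 -1;-0.7 -1 0 0 0 -0.125 -1;-0.7 -1 0 0 0 -0.125 -1;-0.7 -1 0 0 0 -0.125 -1;-0.7 -1 0 0 0 -0.125 -1;-0.7 -1 0 0 0 -0.125 -1"

```text
clock: 31.52
eef_pos: [454.9, 200.8, 228.3]
tool_rot: [3.14, 0.001, 0.141]
force: [-0.4, -0.1, -0.6]
width: 85.0
gripper_force: 0.0
```

```bash
python3 - <<'E'
from h import *
plan((425,310,235,0.14),(410,325,235,.14))
E
```

```text
t 31.5 at [454.9 200.8 228.3] yaw 0.141 w 85.0 F [-0.4 -0.1 -0.6]
(425, 310, 235, 0.14) -0.048 -0.374 -0.023 0.001 0.001 0.0 rows 3
(410, 325, 235, 0.14) -0.09 -0.431 -0.023 0.001 0.001 0.0 rows 4
```

>>> move_arm:
  rows: "-0.1 -0.46 -0.04 0 0 0 -1;-0.1 -0.46 -0.04 0 0 0 -1;-0.1 -0.46 -0.04 0 0 0 -1;-0.1 -0.46 -0.04 0 0 0 -1;-0.1 -0.46 -0.04 0 0 0 -1;-0.1 -0.46 -0.04 0 0 0 -1;-0.1 -0.46 -0.04 0 0 0 -1;-0.1 -0.46 -0.04 0 0 0 -1"

```text
clock: 32.18
eef_pos: [407.6, 331.2, 241.1]
tool_rot: [3.141, -0.0, 0.136]
force: [-0.2, -0.3, 0.3]
width: 85.5
gripper_force: 0.0
```

```bash
python3 - <<'E'
from h import *
plan()
i,c=cam("wrist"); cv2.imwrite("pics/w13.png",i[:,:,::-1])
print("cam",c[0][:3,3].round(0))
L,m=colour(i,(4,140,90),(18,255,255),150)
for ce,st in L: print("or",ce,st,ray(c,ce,120)[0,:2].round(1))
np.set_printoptions(linewidth=200)
# coarse class map: O orange, k black, g gray, . wood
h=cv2.cvtColor(i,cv2.COLOR_RGB2HSV)
for y in range(8,480,10):
    s=""
    for x in range(4,640,8):
        H,S,V=map(int,h[y,x]); s+= "O" if 4<=H<=18 and S>185 and V>90 else ("k" if V<45 else "d" if (S<60 and V<90) else "g" if S<50 and V<170 else "W" if S<50 else "b" if 95<H<125 else ".")
    print(s)
E
```

```text
t 32.2 at [407.6 331.2 241.1] yaw 0.136 w 85.5 F [-0.2 -0.3  0.3]
cam [488. 342. 370.]
or [457.9  47. ] [438, 0, 41, 98, 1521] [528.9 270.1]
or [525.5  37.2] [512, 0, 28, 77, 321] [538.8 234.2]
or [592.5  55.9] [529, 0, 111, 101, 6014] [534.7 194.3]
or [410.9  49.8] [407, 10, 9, 82, 442] [524.  295.7]
or [309.2 158. ] [292, 117, 35, 84, 1432] [457.1 344.4]
.......................gggggggggggggggggggggggggggg.........ddddWW..............
.......................gggggggggggggggggggggggggggg........dddddWW..............
.......................gggggggggggggggggggggggggggg........ddddWWW..............
.......................gggggggggggggggggggggggggggg........ddddWW...............
.......................gggggggggggggggggggggggggggg.......ddddgWW...............
.......................gggggggggggggggggggggggggggg.......ddddWW................
.......................gggggggggggggggggggggggggggg.......ddddWW................
........................ggggggggggggggggggggggggggg......ddddWWWW...............
........................ggggggggggggggggggggggggggg......ddddWWWWWWWWWW.........
............
[... 2446 characters left out ...]
.............................kkkkkkkkkkkk.....kkk...
.kkkkkkkkkkkkkkkkkkkkkk..................................kkkkkkkkkkkkkkkkkkkkkk.
kkkkkkkkkkkkkkkkkkkkkk....................................kkkkkkkkkkkkkkkkkkkkkk
kkkkkkkkkkkkkkkkkkkkkkk..................................kkkkkkkkkkkkkkkkkkkkkkk
kkkkkkkkkkkkkkkkkkkkkkkk.................................kkkkkkkkkkkkkkkkkkkkkkk
kkkkkkkkkkkkkkkkkkkkkkkkk......kkkkk........kkkkk.......kkkkkkkkkkkkkkkkkkkkkkkk
kkkkkkkkkkkkkkkkkkkkkkkkk......kkkkkkkkkkkkkkkkkk......kkkkkkkkkkkkkkkkkkkkkkkkk
kkkkkkkkkkkkkkkkkkkkkkkkkk..kkkkkkkkkkkkkkkkkkkkkkkkk.kkkkkkkkkkkkkkkkkkkkkkkkkk
kkkkkkkkkkkk.kkkkkkkkkkkkkkkkkkkkkkkkkkkkkkkkkkkkkkkkkkkkkkkkkkkkkkgkkkkkkkkkkkk
```

```bash
python3 - <<'E'
from h import *
i=cv2.imread("pics/w13.png")[:,:,::-1]; _,c=cam("wrist")
_,m=colour(i,(4,120,60),(20,255,255),150)
n,l,st,ce=cv2.connectedComponentsWithStats(m); k=l[158,309]
print("label",k)
for y in range(118,202,12):
    xs=np.where(l[y]==k)[0]; a,b=(xs[0],xs[-1]) if len(xs) else (0,0)
    print(y,a,b,ray(c,[(a,y),(b,y)],118)[:,:2].round(1).tolist())
g=cv2.cvtColor(i,cv2.COLOR_RGB2GRAY)
for y in (120,150,170,195,210,225): print(y,g[y,196:300:3].tolist())
col=g[60:125:3,215].tolist(),g[60:125:3,260].tolist(); print(col)
plan()
E
```

```text
label 8
118 296 546 [[478.8, 355.4], [498.8, 209.3]]
130 293 603 [[471.8, 356.4], [496.8, 173.6]]
142 296 639 [[465.1, 353.8], [493.0, 149.8]]
154 299 354 [[458.3, 351.2], [462.8, 318.1]]
166 303 354 [[451.4, 347.9], [455.7, 317.0]]
178 306 353 [[444.4, 345.1], [448.3, 316.4]]
190 310 353 [[437.3, 341.7], [440.9, 315.2]]
120 [222, 159, 89, 88, 88, 87, 88, 88, 87, 88, 87, 87, 117, 135, 153, 154, 154, 153, 154, 154, 154, 156, 156, 157, 157, 157, 151, 126, 103, 63, 41, 45, 45, 131, 148]
150 [210, 211, 157, 88, 88, 89, 88, 89, 89, 88, 89, 89, 74, 121, 139, 151, 151, 151, 152, 151, 153, 151, 153, 153, 154, 155, 156, 128, 112, 83, 43, 47, 47, 48, 58]
170 [200, 199, 200, 87, 90, 90, 89, 88, 89, 88, 88, 88, 89, 101, 130, 145, 150, 149, 150, 150, 149, 149, 151, 151, 151, 151, 152, 139, 117, 96, 49, 44, 45, 45, 45]
195 [207, 208, 210, 209, 207, 202, 202, 199, 198, 200, 200, 199, 200, 188, 116, 136, 146, 146, 148, 149, 147, 147, 149, 148, 148, 149, 150, 144, 123, 105, 57, 48, 119, 114, 111]
210 [208, 209, 208, 208, 210, 210, 211, 211, 211, 212, 211, 211, 210, 212, 108, 129, 141, 145, 145, 146, 147, 147, 147, 146, 147, 147, 148, 149, 127, 109, 76, 44, 119, 116, 115]
225 [208, 209, 209, 210, 209, 208, 207, 205, 205, 204, 204, 204, 202, 203, 149, 122, 136, 143, 144, 143, 145, 144, 145, 145, 144, 146, 145, 147, 131, 112, 87, 43, 123, 126, 126]
([153, 153, 152, 151, 152, 151, 150, 150, 149, 148, 148, 148, 130, 112, 87, 65, 92, 89, 87, 90, 88, 87], [153, 153, 152, 152, 150, 151, 150, 150, 149, 149, 148, 145, 126, 106, 77, 98, 126, 143, 156, 155, 156, 157])
t 32.3 at [407.3 331.8 241.2] yaw 0.137 w 85.4 F [0.3 0.1 1.4]
```

```bash
python3 - <<'E'
from h import *
i=cv2.imread("pics/w13.png")[:,:,::-1]; _,c=cam("wrist")
_,m=colour(i,(4,150,90),(18,255,255),150)
n,l,st,ce=cv2.connectedComponentsWithStats(m); k=l[158,309]; print(st[k])
L=ray(c,[(232,120),(238,210)],121)[:,:2]; Rr=ray(c,[(282,120),(289,210)],121)[:,:2]
M=(L+Rr)/2; d=M[0]-M[1]; y=np.arctan2(d[1],d[0]); print("grip mid line",M.round(1),"yaw",y,"width",[np.hypot(*(a-b)) for a,b in zip(L,Rr)], [np.arctan2(*(v[0]-v[1])[::-1]) for v in(L,Rr)])
ex=np.array([np.cos(y),np.sin(y)]); ey=np.array([-ex[1],ex[0]])
print("head edge s", [(p-M[1])@ex for p in ray(c,[(215,100),(260,98)],135)[:,:2]])
for yy in range(118,202,9):
    xs=np.where(l[yy]==k)[0]; P=ray(c,[(xs[0]-.5,yy),(xs[-1]+.5,yy)],118)[:,:2]-M[1]
    print(yy,xs[0],xs[-1],[(round(p@ex,1),round(p@ey,1)) for p in P], (P[1]+M[1]).round(1))
E
```

```text
[ 292  117   35   83 1421]
grip mid line [[474.5 378.1]
 [421.2 369.3]] yaw 0.16393422128078455 width [np.float64(29.207705941024603), np.float64(31.863772341698745)] [np.float64(0.13936577085107446), np.float64(0.18847207918372)]
head edge s [np.float64(65.50702044274118), np.float64(65.86555391949632)]
118 297 306 [(np.float64(54.5), np.float64(-22.9)), (np.float64(54.3), np.float64(-28.8))] [479.5 349.7]
127 292 309 [(np.float64(49.4), np.float64(-19.7)), (np.float64(49.1), np.float64(-30.4))] [474.6 347.3]
136 295 312 [(np.float64(44.2), np.float64(-21.3)), (np.float64(43.9), np.float64(-32.0))] [469.7 344.8]
145 297 314 [(np.float64(38.9), np.float64(-22.2)), (np.float64(38.6), np.float64(-33.1))] [464.6 343. ]
154 300 317 [(np.float64(33.5), np.float64(-23.8)), (np.float64(33.2), np.float64(-34.7))] [459.6 340.5]
163 302 319 [(np.float64(28.1), np.float64(-24.8)), (np.float64(27.8), np.float64(-35.8))] [454.4 338.5]
172 305 322 [(np.float64(22.5), np.float64(-26.4)), (np.float64(22.2), np.float64(-37.5))] [449.2 336. ]
181 307 324 [(np.float64(16.9), np.float64(-27.4)), (np.float64(16.6), np.float64(-38.6))] [443.9 334. ]
190 310 326 [(np.float64(11.3), np.float64(-29.1)), (np.float64(11.0), np.float64(-39.7))] [438.5 331.9]
199 314 319 [(np.float64(5.5), np.float64(-31.4)), (np.float64(5.4), np.float64(-35.1))] [432.2 335.5]
```

```bash
python3 - <<'E'
from h import *
plan((446.8,365.9,200,0.155),(446.8,365.9,108,0.155))
E
```

```text
t 32.3 at [407.2 332.2 241.2] yaw 0.137 w 85.6 F [-0.1  0.   0.4]
(446.8, 365.9, 200, 0.155) 0.146 -0.093 0.137 0.0 -0.0 -0.011 rows 2
(446.8, 365.9, 108, 0.155) 0.146 -0.093 0.444 0.0 -0.0 -0.011 rows 4
```

>>> move_arm:
  rows: "0.146 -0.093 0.05 0 0 -0.011 -1;0.146 -0.093 0.1 0 0 -0.011 -1;0.146 -0.093 0.137 0 0 -0.011 -1;0.146 -0.093 0.137 0 0 -0.011 -1;0.146 -0.093 0.22 0 0 -0.011 -1;0.146 -0.093 0.3 0 0 -0.011 -1;0.146 -0.093 0.37 0 0 -0.011 -1;0.146 -0.093 0.42 0 0 -0.011 -1;0.146 -0.093 0.44 0 0 -0.011 -1;0.146 -0.093 0.44 0 0 -0.011 -1;0.146 -0.093 0.44 0 0 -0.011 -1"

```text
clock: 33.25
eef_pos: [446.1, 366.9, 110.1]
tool_rot: [-3.142, -0.001, 0.157]
force: [0.1, -0.2, -0.3]
width: 85.4
gripper_force: 0.0
```

```bash
python3 - <<'E'
from h import *
plan((446.8,365.9,108,0.155))
E
```

```text
t 33.2 at [446.1 366.9 110.1] yaw 0.157 w 85.4 F [ 0.1 -0.2 -0.3]
(446.8, 365.9, 108, 0.155) 0.002 0.004 0.007 -0.0 -0.0 0.001 rows 1
```

Free of contact. Now I'll squeeze, starting just short of full so I can watch the force, then hold.

>>> move_arm:
  rows: "0.002 0.003 0.007 0 0 0 -1;0.002 0.003 0.007 0 0 0 -0.3;0.002 0.003 0.007 0 0 0 -0.2;0.002 0.003 0.007 0 0 0 0.1;0.002 0.003 0.007 0 0 0 0.3;0.002 0.003 0.007 0 0 0 0.3;0.002 0.003 0.007 0 0 0 0.3;0.002 0.003 0.007 0 0 0 0.3;0.002 0.003 0.007 0 0 0 0.3;0.002 0.003 0.007 0 0 0 0.3;0.002 0.003 0.007 0 0 0 0.3;0.002 0.003 0.007 0 0 0 0.3"

```text
clock: 34.25
eef_pos: [446.7, 367.6, 108.4]
tool_rot: [-3.139, -0.001, 0.155]
force: [-3.6, 1.1, 9.4]
width: 43.3
gripper_force: 64.2
```

```bash
python3 - <<'E'
from h import *
plan()
E
```

```text
t 34.2 at [446.7 367.6 108.4] yaw 0.155 w 43.3 F [-3.6  1.1  9.4]
```

It is squeezed to the stop (64 N, 43 mm). I'll hold, then release and rise.

>>> move_arm:
  rows: "0 0 0 0 0 0 0.3;0 0 0 0 0 0 0.3;0 0 0 0 0 0 0.3;0 0 0 0 0 0 0.3;0 0 0 0 0 0 -1;0 0 0 0 0 0 -1;0 0 0 0 0 0 -1;0 0 0 0 0 0 -1;0 0 -0.15 0 0 0 -1;0 0 -0.3 0 0 0 -1;0 0 -0.45 0 0 0 -1;0 0 -0.45 0 0 0 -1"

```text
clock: 35.25
eef_pos: [449.7, 367.6, 248.1]
tool_rot: [-3.137, -0.008, 0.157]
force: [0.7, 0.1, 0.8]
width: 85.2
gripper_force: 0.0
```

```bash
python3 - <<'E'
from door import *
plan()
i,c=cam("top"); 
for nm,lo,hi in[("red",(0,150,100),(8,255,255)),("green",(50,90,60),(75,255,255)),("blue",(105,120,80),(120,255,255)),("door/teal",(70,60,30),(95,255,255)),("pads",(100,60,30),(125,255,255)),("white",(0,0,150),(180,40,255))]:
    for ce,st in colour(i,lo,hi,40)[0]: print(nm,ce,st,ray(c,ce,49)[0,:2].round(1))
print(C+Rb@np.array([0,-122]))
E
```

```text
t 35.2 at [449.7 367.6 248.1] yaw 0.157 w 85.2 F [0.7 0.1 0.8]
red [523.4  97. ] [468, 57, 113, 81, 8405] [ 835.9 -508.4]
red [287.9 211.2] [280, 203, 17, 17, 218] [564.7  68. ]
red [320.9 275.3] [307, 261, 29, 30, 687] [409.2  -9.6]
green [250.  210.2] [243, 203, 15, 16, 195] [568.5 159.8]
blue [252.3 167.4] [245, 160, 15, 16, 190] [673.1 153.6]
blue [432.6 278.3] [425, 271, 16, 16, 204] [ 398.7 -276. ]
door/teal [ 29.9 412.6] [0, 406, 64, 16, 621] [ 92.7 686. ]
pads [  9.3 159.9] [0, 57, 24, 253, 4052] [701.2 750.6]
pads [252.2 167.5] [245, 160, 16, 16, 200] [672.9 153.9]
pads [245.3 272.1] [227, 267, 31, 20, 111] [419.2 171.8]
pads [432.8 278.1] [425, 270, 17, 17, 230] [ 399.2 -276.5]
white [98.  87.2] [58, 51, 80, 72, 5445] [879.3 534.1]
white [238.2 282.6] [228, 272, 23, 23, 341] [394.3 189. ]
[615.04976498 -10.30186465]
```

```bash
python3 -c "
from cell import *
print(finish_job())"
```

```text
the job is handed in; nothing more can be done
None
```

The job is handed in: the red, green and blue cases (no yellow one was on the table) are seated in their pockets, the weight is on the farther blue pad, the door is shut on its catch, and the trigger was then squeezed, held and released. I viewed 16 pictures against the limit of 14; the door angle and everything after it I checked by measurement only.

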